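# Open the parts cabinet and complete the row of lock cylinders

### The arm

A 7-joint arm with a two-finger parallel gripper is mounted at the origin on a cart in front of the work surface, level with it; the furniture and walls round the work are solid. World frame = base frame: x ahead of the robot, y to its left, z up, the work surface at z = 0. Lengths are in m, angles in rad, forces in N, time in s.
With the tool pointing down it reaches from about 0.4 to 0.85 m from the base axis. Payload 4.5 kg.
Tool frame: the origin (TCP) lies between the finger pads, 19 mm behind the fingertips; this is the grasp point; z points along the fingers, y is the line along which they close (so a half turn about z gives the same grasp; the last joint's range is limited). The gripper opens to 88 mm and grips with 3 to 60 N. Pads are 18 mm wide; open, the fingers measure 123 mm over their backs; the gripper's body (75 mm by 187 mm) begins 45 mm behind the grasp point.
Start: joints at [-1.28, 0.689, -0.195, 1.565, 0.157, 0.902, -0.215], TCP at [0.159, 0.605, 0.257] pointing down, gripper open.
Joint ranges: [-3.01, 3.01], [-0.46, 2.08], [-1.47, 1.51], [0.13, 2.56], [-1, 4.14], [0.04, 2.09], [-2.66, 2.66]. Speed limits (rad/s): [2.57, 2.57, 3.14, 3.14, 3.14, 3.14, 3.14].

### API

Orientations are given as [roll, pitch, yaw] about the fixed x, y, z axes, in that order (R = Rz(yaw) Ry(pitch) Rx(roll)).
In Python, from bench import robot gives the robot as it stands.
- The arm moves only by the tool arm_command, never from a script. Its argument "targets" is one flat list of numbers, 6 for each row, row after row: the shift along the tool's x, y, z in mm, then the turn, a rotation vector about the tool's x, y, z in rad. In form: [dx, dy, dz, rx, ry, rz, dx, dy, dz, rx, ry, rz, ...]. A call has 1 to 12 rows; each row shifts and turns the commanded pose from where the row before left it, along the tool's axes as they then stand; what a row does not reach is not made up. A row lasts 1/8 s, in which the tool goes at most 62.5 mm and 10.7 degrees, less where a joint would pass 70% of its speed; a pose out of reach is approached as far as the arm can. A call is refused whole if a number of a shift passes 62.5 or a number of a turn 0.188, either way. A call with a gripper value outside its range is refused whole. "gripper" is the finger opening in mm, from 0 to 88.1, set as the call begins (left out, the last holds). The fingers move at their own pace and stop on an object; "newtons" is the grip in N (left out, the last holds). Time passes only in rows, so rows that do not move let the fingers close. It gives the time, the measured TCP pose, the force, the opening and the grip force at its end, in the units of the state.
- robot.observe(): the state, without advancing time (a new reading comes with each control period).
- robot.snapshot(name): name is "scene" or "top"; returns (picture, depth): 384x512x3 uint8, red, green, blue; 384x512 float32, m along the optical axis (not along the pixel's ray), 0 where there is no reading.
- robot.camera_model(name): a dict with "intrinsics" (3x3 intrinsics, pixels), "k1" (the pictures are not rectified: a ray, as slopes to the right and down, at radius r is drawn at 1 + k1 r^2 times it, then the intrinsics apply), "world_to_cam" (4x4, takes a point from world to camera coordinates). Camera axes: x right, y up, looking along -z (the intrinsics and any distortion apply to the point x, -y, -z); pixel columns grow to the right and rows downward; lengths in m; the calibration is good to about 2 mm. A picture is of the moment at which its call begins. camera_model takes no time and is no camera call.
- robot.close_job(): hands the job in; it is judged then, once.
The state is a dict: "t": time; "joints": joint angles; "qvel": joint speeds; "effort": joint torques, N m; "eef_pos": TCP position; "orientation": TCP orientation; "contact_force": force on the tool from outside, world axes, zero at the start; "moment": the same for the moment, N m; "finger_gap": finger opening in m; "gripper_force": force on a finger pad.
Only numpy, scipy, OpenCV 4.12 (cv2) and the standard library are available. Lean on these libraries where they do the work, as an engineer would, in place of code of your own. Each camera call takes 0.05 s, during which the arm holds its last target. There are 200 camera calls.

### The job

Pull the glazed cabinet door open by its handle and swing it well past square to the cabinet. Then stand the brass lock cylinder upright in the empty middle place between the two white ones, pushed gently back until it touches the rail behind it, so that the three form a neat row. Leave the door standing open, and do not shift the white cylinders or disturb the tin, the jar and the spray can.

Things in the scene. Friction and masses are not known exactly. Their poses are not given: they have to be found in the camera images.
- cabinet: Grey steel cabinet, fixed, 84 deep (x) x 236 wide (y) x 260 mm high, open only at the front behind its door. Origin: centre of its underside on the counter; +x points to its back, +y to its left, +z up. Inner floor z 12 mm, inner side walls y +-110, front edge of roof, sides and floor x -42, roof underside z 250. Inside along the back an aluminium stop rail: front face x 24, z 12 to 20.
- door (a joint): Glazed door of the cabinet, 12 mm thick, 232 mm wide, z 6 to 254 mm, on a stiff plain hinge at its right (-y) edge: 0 closed, grows as it swings out toward the robot (anticlockwise from above), stop at 2.1 rad. It stays where it is left; it may stand a little ajar at the start.
- door_hinge (a point): Hinge axis (vertical) of the door at its lower edge: in the cabinet frame at x -48, y -116, z 6 mm. The door's mid-plane passes through it.
- door_handle (a point): Door handle: upright round steel bar, 10 mm diameter, 60 mm long, its centre line 34 mm off the door's outer face (40 mm from the hinge plane), 175 mm from the hinge along the door. Origin: on that line, 226 mm above the counter; the bar reaches 40 mm below and 20 mm above it, stubs join its ends to the door. Axes turn with the door: +x toward the door, +y away from the hinge.
- brass_cylinder: Brass-coloured lock cylinder, a round plug of 33 mm diameter and 31 mm height with a key slot on top, loose, standing on the dark mat (its top 4 mm above the counter) at the left, 0.12 kg. Origin: centre of its underside.
- white_left: White lock cylinder, same size, loose, in the cabinet against the rail, 66 mm to the left of the middle. Origin: centre of its underside.
- white_right: White lock cylinder, same size, loose, in the cabinet against the rail, 66 mm to the right of the middle. Origin: centre of its underside.
- gap_place (a point): Where the centre of the brass cylinder's underside belongs: the middle of the row, touching the rail; cabinet frame x 7.5, y 0, z 12 mm.
- stock_tin: Round tin with red lid, 110 mm diameter, 150 mm high, bystander on the right. Origin: centre of its underside.
- screw_jar: Clear jar with grey lid, 71 mm diameter, 110 mm high, bystander on the right. Origin: centre of its underside.
- spray_oil: Spray can with green cap, 59 mm diameter, 225 mm high, bystander at the back right, beside the cabinet. Origin: centre of its underside.

How it is judged:
By the outcome, as a careful person would: the job done as asked, in the order asked, and still so for the second after the job is handed in, with the robot touching nothing.
It also fails if it takes over 72 s, if anything falls off the work surface, if the arm or the gripper's body presses on something with over 40 N, if the wrist force passes 120 N, or if a joint passes its speed limit or range.

## Working session

There is one attempt and no reset: what is moved stays moved. The work goes in short steps, Python scripts to look and compute and a tool call to move; the robot and the scene stay as the last step left them, time stands still between calls to the robot, and variables do not carry over. Pictures are saved under pics/ and viewed, at most 10 in all, crops included, and the job is handed in when it is done.

Besides the shell and the picture viewer there is one more tool, called after "Call:" as a command line: name --argument value ..., lists and objects as JSON in quotes. arm_command: Moves the arm, as the interface text tells. Its arguments: {"type":"object","properties":{"targets":{"type":"array","items":{"type":"number"}},"gripper":{"type":"number"},"newtons":{"type":"number"}},"required":["targets"]}

```bash
mkdir -p pics; ls
cat > h.py <<'E'
import numpy as np, cv2
from bench import robot
from scipy.spatial.transform import Rotation as R
def snap(n):
    p,d=robot.snapshot(n); return p,d
def cloud(n,d):
    m=robot.camera_model(n);K=np.array(m["intrinsics"]);k=m["k1"];W=np.linalg.inv(np.array(m["world_to_cam"]))
    v,u=np.mgrid[:d.shape[0],:d.shape[1]].astype(float)
    x=(u-K[0,2])/K[0,0];y=(v-K[1,2])/K[1,1]
    a,b=x.copy(),y.copy()
    for _ in range(8):
        s=1+k*(a*a+b*b);a,b=x/s,y/s
    P=np.stack([a*d,-b*d,-d,np.ones_like(d)],-1)@W.T
    P[d==0]=np.nan
    return P[...,:3]
E
python3 - <<'E'
from h import *
for n in("scene","top"):
    p,d=snap(n);cv2.imwrite(f"pics/{n}0.png",p[...,::-1]);np.save(f"{n}0.npy",d);m=robot.camera_model(n)
    print(n,np.linalg.inv(m["world_to_cam"]).round(3).tolist(),m["k1"],np.array(m["intrinsics"]).round(1).tolist())
print(robot.observe())
E
```

```text
pics
scene [[-0.783, -0.455, 0.424, 1.039], [0.622, -0.567, 0.541, 0.544], [-0.006, 0.687, 0.727, 0.932], [0.0, 0.0, 0.0, 1.0]] -0.14777899521183188 [[409.7, 0.0, 257.0], [0.0, 409.7, 190.7], [0.0, 0.0, 1.0]]
top [[-0.058, 0.792, -0.608, -0.187], [-0.998, -0.047, 0.034, 0.004], [-0.001, 0.609, 0.793, 1.137], [0.0, 0.0, 0.0, 1.0]] -0.05284123625737136 [[374.7, 0.0, 256.0], [0.0, 374.7, 195.4], [0.0, 0.0, 1.0]]
{'t': 0.1, 'joints': array([-1.28015024,  0.68987224, -0.19451729,  1.56623054,  0.1572802 ,
        0.90249197, -0.21509258]), 'qvel': array([ 0.00169554, -0.00076005, -0.00082073, -0.00291343, -0.00097139,
       -0.00030808,  0.00120021]), 'effort': array([-3.07631999e-03, -5.28509331e+01, -1.27148386e+00, -1.53839189e+01,
       -5.25794306e-02,  1.98325979e-03,  4.63708739e-05]), 'eef_pos': array([0.15867147, 0.60397515, 0.25671005]), 'orientation': array([-3.13998210e+00,  1.05804091e-04,  2.88481478e+00]), 'contact_force': array([-1.38539608,  0.23738131,  0.67937023]), 'moment': array([-0.00265301,  0.00381085, -0.05598268]), 'gripper_force': 0.0, 'finger_gap': 0.087825115892283}
```

View pics/scene0.png

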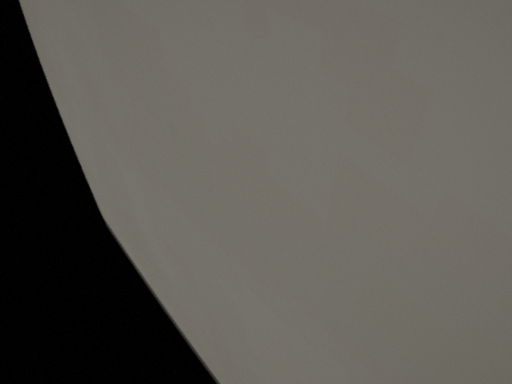

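View pics/top0.png

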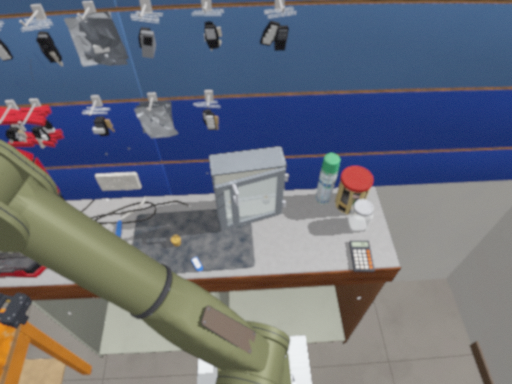

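The scene view is blocked by something grey. The top view shows the cabinet around (250,185), its handle near (237,195), the brass cylinder at (176,240), and the bystanders at (328,178), (356,190) and (361,215).

Run:
```python
from h import *
ds=np.load("scene0.npy");print("scene depth",np.nanmin(ds[ds>0]),np.median(ds))
print(cloud("scene",ds)[[100,200,300],[300,300,300]].round(3))
d=np.load("top0.npy");p=cv2.imread("pics/top0.png");P=cloud("top",d)
np.save("P0.npy",P)
# roof plane of cabinet
z=P[...,2]
v,u=np.mgrid[:384,:512]
roi=(u>200)&(u<300)&(v>140)&(v<235)
m=roi&(abs(z-.26)<.012)
pts=P[m][:,:2].astype(np.float32);print("roof",len(pts),cv2.minAreaRect(pts), pts.min(0),pts.max(0))
hsv=cv2.cvtColor(p,cv2.COLOR_BGR2HSV)
m=(u>160)&(u<195)&(v>225)&(v<255)&(hsv[...,1]>120)
print("brass",m.sum(),u[m].mean(),v[m].mean(),np.nanmedian(P[m],0),np.nanmin(P[m],0),np.nanmax(P[m],0))
for n,c in dict(tin=(356,178),jar=(363,207),can=(331,160)).items():
    print(n,P[c[1],c[0]].round(3))
c=cv2.resize(p[135:260,150:310],None,fx=5,fy=4.8,interpolation=cv2.INTER_CUBIC);cv2.imwrite("pics/c0.png",c)
```

```text
scene depth 0.18767564 0.3666543
[[0.811 0.319 0.717]
 [0.811 0.332 0.591]
 [0.811 0.353 0.39 ]]
roof 2407 ((0.6000339984893799, -0.026152506470680237), (0.19793808460235596, 0.32523247599601746), 0.04039448872208595) [ 0.50103056 -0.18870106] [0.69905406 0.13653196]
brass 59 175.54237288135593 240.11864406779662 [0.48192338 0.24218209 0.03482566] [0.47031534 0.22943305 0.01576087] [0.50069767 0.25499115 0.04075953]
tin [ 0.622 -0.386  0.154]
jar [ 0.527 -0.397  0.114]
can [ 0.643 -0.291  0.228]
```

View pics/c0.png

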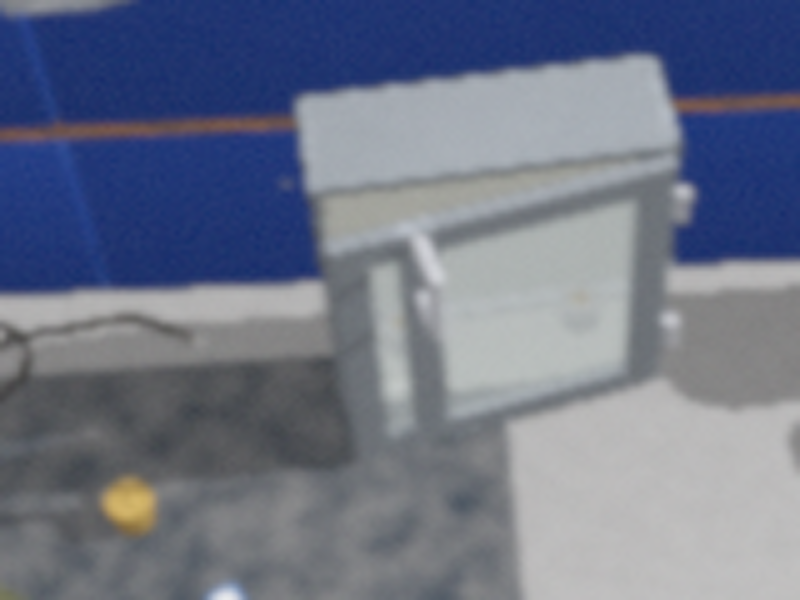

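The crop shows the door ajar, with roof corners at about (310,190), (680,155), (658,55) and (297,98). The door top runs from (330,250) to (672,160), and the handle runs from (425,240) to (432,315). I'll measure these.

```bash
cat >> h.py <<'E'
def ray(n,u,v,z):
    m=robot.camera_model(n);K=np.array(m["intrinsics"]);W=np.linalg.inv(np.array(m["world_to_cam"]))
    x=(u-K[0,2])/K[0,0];y=(v-K[1,2])/K[1,1];a,b=x,y
    for _ in range(8):
        s=1+m["k1"]*(a*a+b*b);a,b=x/s,y/s
    r=W[:3,:3]@[a,-b,-1];c=W[:3,3];return c+r*(z-c[2])/r[2]
E
python3 - <<'E'
from h import *
P=np.load("P0.npy");p=cv2.imread("pics/top0.png");hsv=cv2.cvtColor(p,cv2.COLOR_BGR2HSV)
v,u=np.mgrid[:384,:512];z=P[...,2]
roi=(u>200)&(u<300)&(v>140)&(v<235)&(hsv[...,1]<80)
m=(roi&(abs(z-.26)<.006)).astype(np.uint8)
m=cv2.morphologyEx(m,cv2.MORPH_OPEN,np.ones((3,3)))
n,l,st,_=cv2.connectedComponentsWithStats(m);k=1+st[1:,4].argmax();m=l==k
print(st[k],"z",np.median(z[m]),cv2.minAreaRect(P[m][:,:2].astype(np.float32)))
for c in[(308,192),(682,157),(658,55),(296,98)]:print("roof",ray("top",150+c[0]/5-.4,135+c[1]/4.8-.4,.26).round(4))
for c in[(330,255),(672,165)]:print("door top outer",ray("top",150+c[0]/5-.4,135+c[1]/4.8-.4,.254).round(4))
for c,zz in[((418,236),.246),((432,290),.186)]:print("handle",ray("top",150+c[0]/5-.4,135+c[1]/4.8-.4,zz).round(4))
# door plane: points in roi with z .06-.24 in front
m=(u>222)&(u<285)&(v>178)&(v<225)&(z>.02)&(z<.25)
for r in range(180,225,6):
    print(r,[tuple(P[r,c].round(3)) for c in(219,224,230,235,237,240,278,282)])
E
```

```text
[ 210  147   76   28 1451] z 0.262008423096569 ((0.6266464591026306, -0.012399375438690186), (0.08657336235046387, 0.23250678181648254), 6.366410732269287)
roof [0.5741 0.0999 0.26  ]
roof [ 0.5905 -0.1336  0.26  ]
roof [ 0.6844 -0.1278  0.26  ]
roof [0.658 0.109 0.26 ]
door top outer [0.5262 0.0865 0.254 ]
door top outer [ 0.5892 -0.1275  0.254 ]
handle [0.5451 0.0333 0.246 ]
handle [0.5473 0.0273 0.186 ]
180 [(np.float64(0.655), np.float64(0.086), np.float64(0.136)), (np.float64(0.659), np.float64(0.069), np.float64(0.13)), (np.float64(0.659), np.float64(0.048), np.float64(0.129)), (np.float64(0.553), np.float64(0.027), np.float64(0.254)), (np.float64(0.552), np.float64(0.021), np.float64(0.255)), (np.float64(0.553), np.float64(0.012), np.float64(0.253)), (np.float64(0.584), np.float64(-0.11), np.float64(0.207)), (np.float64(0.585), np.float64(-0.123), np.float64(0.206))]
186 [(np.float64(0.532), np.float64(0.076), np.float64(0.254)), (np.float64(0.532), np.float64(0.061), np.float64(0.253)), (np.float64(0.536), np.float64(0.043), np.float64(0.247)), (np.float64(0.53), np.float64(0
[... 2417 characters left out ...]
4(0.543), np.float64(0.029), np.float64(0.074)), (np.float64(0.549), np.float64(0.019), np.float64(0.063)), (np.float64(0.581), np.float64(-0.119), np.float64(0.005)), (np.float64(0.582), np.float64(-0.134), np.float64(0.003))]
222 [(np.float64(0.563), np.float64(0.096), np.float64(0.012)), (np.float64(0.53), np.float64(0.075), np.float64(0.059)), (np.float64(0.537), np.float64(0.054), np.float64(0.048)), (np.float64(0.54), np.float64(0.037), np.float64(0.041)), (np.float64(0.54), np.float64(0.03), np.float64(0.041)), (np.float64(0.544), np.float64(0.02), np.float64(0.034)), (np.float64(0.556), np.float64(-0.117), np.float64(0.003)), (np.float64(0.558), np.float64(-0.132), np.float64(-0.0))]
```

Run:
```python
from h import *
P=np.load("P0.npy");p=cv2.imread("pics/top0.png");hsv=cv2.cvtColor(p,cv2.COLOR_BGR2HSV)
v,u=np.mgrid[:384,:512];z=P[...,2]
roi=(u>200)&(u<300)&(v>140)&(v<235)&(hsv[...,1]<80)
m=(roi&(abs(z-.26)<.008)).astype(np.uint8)
m=cv2.morphologyEx(m,cv2.MORPH_OPEN,np.ones((3,3)));n,l,st,_=cv2.connectedComponentsWithStats(m);m=l==1+st[1:,4].argmax()
for name,f in(("back",np.min),("front",np.max)):
    e=np.array([ray("top",c,f(v[m&(u==c)])+(.5 if f is np.max else -.5),.26)[:2] for c in range(217,282,1)])
    vx,vy,x0,y0=cv2.fitLine(e.astype(np.float32),cv2.DIST_HUBER,0,.001,.001).ravel()
    print(name,"yaw",np.degrees(np.arctan(-vx/vy)),"x at y=-.0125",x0+(-.0125-y0)*vx/vy)
# door frame: free strip + bottom etc. pixels with depth; use plane fit excluding handle
mm=(u>217)&(u<284)&(v>188)&(v<222)&(z>.02)&(z<.25)&(P[...,0]>.515)&(P[...,0]<.6)
q=P[mm][:,:2];
vx,vy,x0,y0=cv2.fitLine(q.astype(np.float32),cv2.DIST_HUBER,0,.001,.001).ravel()
print("door dir deg",np.degrees(np.arctan(-vx/vy)),x0,y0,len(q))
h=(u>230)&(u<244)&(v>184)&(v<208)&(P[...,0]<.525)&(z>.17)&(z<.26)
print("handle",h.sum());[print(r,P[h&(v==r)].mean(0).round(4)) for r in range(184,208,2) if (h&(v==r)).any()]
```

```text
back yaw 6.405239 x at y=-.0125 0.67208767
front yaw -2.0125127 x at y=-.0125 0.57339174
door dir deg 16.507704 0.55332303 -0.0037493305 1907
handle 63
188 [0.5221 0.0265 0.2534]
190 [0.5159 0.0267 0.2515]
192 [0.5086 0.0239 0.2508]
194 [0.503  0.0227 0.2481]
196 [0.5038 0.0231 0.2373]
198 [0.5024 0.0235 0.2291]
200 [0.509  0.0257 0.2104]
202 [0.5048 0.0229 0.2054]
204 [0.5057 0.0233 0.1937]
206 [0.5008 0.0221 0.1897]
```

Call:
arm_command --targets '[0, 0, -50, 0, 0, 0, 0, 0, -40, 0, 0, 0, -40, -39, 0, 0, 0, 0, -40, -39, 0, 0, 0, 0, -40, -39, 0, 0, 0, 0, -40, -39, 0, 0, 0, 0, -40, -39, 0, 0, 0, 0, -40, -39, 0, 0, 0, 0, -40, -39, 0, 0, 0, 0, -40, -39, 0, 0, 0, 0, -40, -39, 0, 0, 0, 0]' --gripper 88

```text
t: 1.48
eef_pos: [0.4183, 0.1719, 0.3473]
orientation: [-3.142, -0.0, 2.885]
contact_force: [0.6, 1.3, -1.1]
finger_gap: 0.088
gripper_force: 0.0
```

```bash
cat >> h.py <<'E'
def to(pos,rpy=None):
    s=robot.observe();T=R.from_euler('xyz',s['orientation']);D=T.inv().apply(np.array(pos)-s['eef_pos'])*1e3
    print("t",round(s['t'],2),"pos",s['eef_pos'].round(4),"rpy",s['orientation'].round(3),"q",s['joints'].round(2),"F",s['contact_force'].round(1),"gap",round(s['finger_gap']*1e3,1),s['gripper_force'])
    r=None if rpy is None else (T.inv()*R.from_euler('xyz',rpy)).as_rotvec().round(3)
    print("shift tool mm",D.round(1),"rotvec",r)
    return D,r
E
python3 -c "
from h import *
to([.507,.0235,.34],[np.pi,0,np.radians(16.5)])"
```

```text
t 1.48 pos [0.4183 0.1719 0.3473] rpy [-3.142 -0.     2.885] q [-0.37  0.34 -0.17  1.93  0.07  0.87  0.74] F [ 0.6  1.3 -1.1] gap 88.0 0.0
shift tool mm [-123.4 -121.1    7.3] rotvec [-0.     0.     2.597]
```

Call:
arm_command --targets '[-41, -40, 0, 0, 0, 0, -41, -40, 0, 0, 0, 0, -41, -41, 7, 0, 0, 0, 0, 0, 0, 0, 0, 0.18, 0, 0, 0, 0, 0, 0.18, 0, 0, 0, 0, 0, 0.18, 0, 0, 0, 0, 0, 0.18, 0, 0, 0, 0, 0, 0.18, 0, 0, 0, 0, 0, 0.18, 0, 0, 0, 0, 0, 0.18, 0, 0, 0, 0, 0, 0.18, 0, 0, 0, 0, 0, 0.18]'

```text
t: 2.98
eef_pos: [0.5056, 0.0254, 0.3401]
orientation: [-3.141, 0.0, 1.259]
contact_force: [-0.3, 0.6, -0.5]
finger_gap: 0.0874
gripper_force: 0.0
```

Call:
arm_command --targets '[0, 0, 0, 0, 0, 0.18, 0, 0, 0, 0, 0, 0.18, 0, 0, 0, 0, 0, 0.18, 0, 0, 0, 0, 0, 0.18, 0, 0, 0, 0, 0, 0.18, 0, 0, 0, 0, 0, 0.077, 0, 0, 0, 0, 0, 0]'

```text
t: 3.85
eef_pos: [0.5057, 0.0255, 0.3401]
orientation: [-3.142, 0.001, 0.289]
contact_force: [-0.6, -1.4, 0.9]
finger_gap: 0.0877
gripper_force: 0.0
```

```bash
python3 -c "
from h import *
to([.507,.0235,.231],[np.pi,0,np.radians(16.5)])
p,d=snap('top');cv2.imwrite('pics/t1.png',cv2.resize(p[120:280,130:330,::-1],None,fx=4,fy=3.75,interpolation=cv2.INTER_CUBIC))"
```

```text
t 3.85 pos [0.5057 0.0255 0.3401] rpy [-3.142e+00  1.000e-03  2.890e-01] q [-0.53  0.49  0.62  1.83 -0.34  0.94 -1.05] F [-0.6 -1.4  0.9] gap 87.7 0.0
shift tool mm [  0.8   2.3 109.1] rotvec [-0.     0.001  0.001]
```

View pics/t1.png

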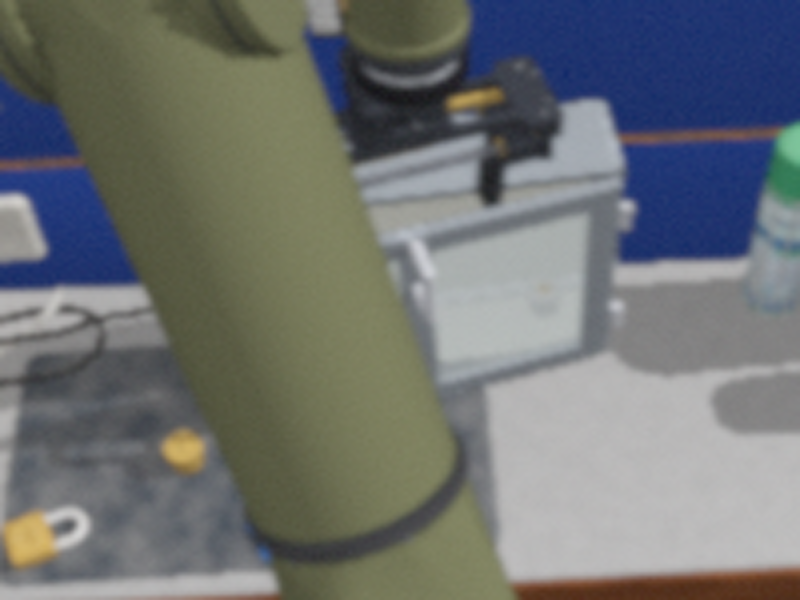

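The gripper is parallel to the door and above the handle, whose top is at about (420,245) in the crop. I'll lower it over the bar and close.

Call:
arm_command --targets '[0, 2, 30, 0, 0, 0, 0, 0, 30, 0, 0, 0, 0, 0, 25, 0, 0, 0, 0, 0, 24, 0, 0, 0, 0, 0, 0, 0, 0, 0]'

```text
t: 4.53
eef_pos: [0.5055, 0.0235, 0.2302]
orientation: [-3.14, 0.003, 0.289]
contact_force: [0.2, -0.3, 0.1]
finger_gap: 0.088
gripper_force: 0.0
```

Call:
arm_command --targets '[0, 0, 0, 0, 0, 0, 0, 0, 0, 0, 0, 0, 0, 0, 0, 0, 0, 0, 0, 0, 0, 0, 0, 0, 0, 0, 0, 0, 0, 0, 0, 0, 0, 0, 0, 0, 0, 0, 0, 0, 0, 0, 0, 0, 0, 0, 0, 0]' --gripper 0 --newtons 30

```text
t: 5.52
eef_pos: [0.5061, 0.0242, 0.2313]
orientation: [-3.14, 0.001, 0.288]
contact_force: [-5.5, 7.6, 4.1]
finger_gap: 0.0101
gripper_force: 4.2
```

Call:
arm_command --targets '[-7, 1.7, 0, 0, 0, -0.04, -7, 1.7, 0, 0, 0, -0.04, -7, 1.7, 0, 0, 0, -0.04, -7, 1.7, 0, 0, 0, -0.04, -7, 1.7, 0, 0, 0, -0.04]'

```text
t: 6.15
eef_pos: [0.4755, 0.0031, 0.2313]
orientation: [-3.14, 0.001, 0.491]
contact_force: [-2.3, 4.6, 2.2]
finger_gap: 0.0089
gripper_force: 30.0
```

```bash
python3 -c "
from h import *
to([.507,.0235,.231])"
```

```text
t 6.15 pos [0.4755 0.0031 0.2313] rpy [-3.14e+00  1.00e-03  4.91e-01] q [-0.37  0.58  0.42  2.05 -0.41  0.6  -0.74] F [-2.3  4.6  2.2] gap 8.9 29.993271064013243
shift tool mm [37.4 -3.1  0.2] rotvec None
```

Call:
arm_command --targets '[-10.4, 2.7, 0, 0, 0, -0.06, -10.4, 2.7, 0, 0, 0, -0.06, -10.4, 2.7, 0, 0, 0, -0.06, -10.4, 2.7, 0, 0, 0, -0.06, -10.4, 2.7, 0, 0, 0, -0.06, -10.4, 2.7, 0, 0, 0, -0.06, -10.4, 2.7, 0, 0, 0, -0.06, -10.4, 2.7, 0, 0, 0, -0.06]'

```text
t: 7.15
eef_pos: [0.4257, -0.0674, 0.2313]
orientation: [-3.14, 0.001, 0.97]
contact_force: [-2.8, 1.8, 1.3]
finger_gap: 0.0091
gripper_force: 30.0
```

Call:
arm_command --targets '[-10.4, 2.7, 0, 0, 0, -0.06, -10.4, 2.7, 0, 0, 0, -0.06, -10.4, 2.7, 0, 0, 0, -0.06, -10.4, 2.7, 0, 0, 0, -0.06, -10.4, 2.7, 0, 0, 0, -0.06, -10.4, 2.7, 0, 0, 0, -0.06]'

```text
t: 7.9
eef_pos: [0.4135, -0.1307, 0.2313]
orientation: [-3.14, 0.001, 1.33]
contact_force: [-0.5, 0.5, 0.4]
finger_gap: 0.0092
gripper_force: 30.0
```

Call:
arm_command --targets '[-10.4, 2.7, 0, 0, 0, -0.06, -10.4, 2.7, 0, 0, 0, -0.06, -10.4, 2.7, 0, 0, 0, -0.06, -10.4, 2.7, 0, 0, 0, -0.06, -10.4, 2.7, 0, 0, 0, -0.06, -10.4, 2.7, 0, 0, 0, -0.06]'

```text
t: 8.65
eef_pos: [0.4243, -0.1942, 0.2313]
orientation: [-3.141, 0.001, 1.69]
contact_force: [0.2, 0.1, -0.4]
finger_gap: 0.0089
gripper_force: 30.0
```

Call:
arm_command --targets '[-10.4, 2.7, 0, 0, 0, -0.06, -10.4, 2.7, 0, 0, 0, -0.06, -10.4, 2.7, 0, 0, 0, -0.06, -10.4, 2.7, 0, 0, 0, -0.06, -10.4, 2.7, 0, 0, 0, -0.06, -8, 2, 0, 0, 0, -0.046, 0, 0, 0, 0, 0, 0]'

```text
t: 9.52
eef_pos: [0.4553, -0.248, 0.2313]
orientation: [3.141, 0.002, 2.032]
contact_force: [-0.3, -0.4, 0.0]
finger_gap: 0.009
gripper_force: 30.0
```

```bash
python3 -c "
from h import *
to([.507,.0235,.231])"
```

```text
t 9.53 pos [ 0.4553 -0.248   0.2313] rpy [3.141e+00 2.000e-03 2.032e+00] q [ 0.48  0.59 -0.11  1.92  0.1   0.64  0.77] F [-0.3 -0.4  0. ] gap 9.0 29.999818447977304
shift tool mm [ 2.200e+02  1.672e+02 -1.000e-01] rotvec None
```

Call:
arm_command --targets '[0, 0, 0, 0, 0, 0, 0, 0, 0, 0, 0, 0, 0, 0, 0, 0, 0, 0, 0, 0, 0, 0, 0, 0, 0, 0, -10, 0, 0, 0, 0, 0, -30, 0, 0, 0, 0, 0, -40, 0, 0, 0, 0, 0, -40, 0, 0, 0]' --gripper 70

```text
t: 10.52
eef_pos: [0.4554, -0.2462, 0.3533]
orientation: [3.141, 0.0, 2.034]
contact_force: [0.6, -0.7, -0.2]
finger_gap: 0.0702
gripper_force: 0.0
```

```bash
python3 -c "
from h import *
to([.40,.2,.25],[np.pi,-np.pi/4,.2])
p,d=snap('top');np.save('d2.npy',d);cv2.imwrite('full2.png',p[...,::-1]);cv2.imwrite('pics/t2.png',cv2.resize(p[120:280,130:330,::-1],None,fx=4,fy=3.75,interpolation=cv2.INTER_CUBIC))"
```

```text
t 10.53 pos [ 0.4554 -0.2462  0.3533] rpy [3.141 0.    2.034] q [ 0.49  0.43 -0.13  1.75  0.06  0.96  0.8 ] F [ 0.6 -0.7 -0.2] gap 70.2 0.0
shift tool mm [424.  149.7 103.2] rotvec [-0.715  0.548  1.727]
```

View pics/t2.png

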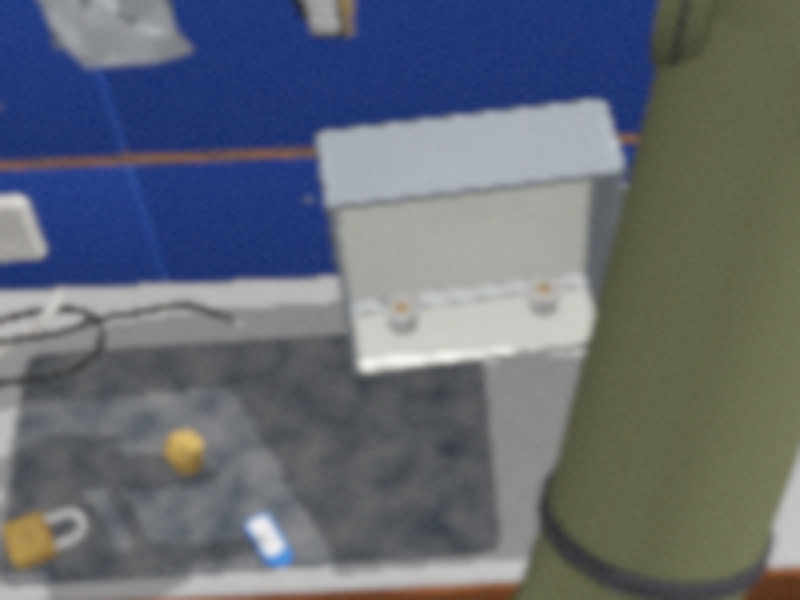

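The view is clear. The roof is unobstructed, the white tops are at crop (402,308) and (544,290), the brass is at (185,450), and the door is open behind the arm. Now I'll measure precisely.

Run:
```python
from h import *
d=np.load("d2.npy");P=cloud("top",d);p=cv2.imread("full2.png");hsv=cv2.cvtColor(p,cv2.COLOR_BGR2HSV);z=P[...,2]
v,u=np.mgrid[:384,:512]
def comp(m):
    m=cv2.morphologyEx(m.astype(np.uint8),cv2.MORPH_OPEN,np.ones((3,3)));n,l,st,c=cv2.connectedComponentsWithStats(m);return l==1+st[1:,4].argmax()
m=comp((u>195)&(u<290)&(v>140)&(v<180)&(hsv[...,1]<80)&(abs(z-.26)<.012))
print("roof",cv2.minAreaRect(np.array([ray("top",a,b,.26)[:2] for a,b in zip(u[m],v[m])],np.float32)))
for name,f,o in(("back",np.min,-.5),("front",np.max,.5)):
    e=np.array([ray("top",c,f(v[m&(u==c)])+o,.26)[:2] for c in range(219,280)])
    vx,vy,x0,y0=cv2.fitLine(e.astype(np.float32),cv2.DIST_HUBER,0,.001,.001).ravel()
    print(name,"yaw",np.degrees(np.arctan(-vx/vy)),"x at y=-.0125",x0+(-.0125-y0)*vx/vy)
for c in[(402,308),(544,290)]:
    a,b=130+c[0]/4-.4,120+c[1]/3.75-.4
    print("white gold spot px",a,b,ray("top",a,b,.043).round(4))
m=comp((u>165)&(u<188)&(v>228)&(v<252)&(hsv[...,1]>85)&(hsv[...,0]<35))
ct=u[m],v[m];print("brass px",m.sum(),ct[0].min(),ct[0].max(),ct[1].min(),ct[1].max())
# silhouette top edge/left/right -> top disc
uc=(ct[0].min()+ct[0].max())/2
print("uc",uc,"left/right at mid",ray("top",ct[0].min()-.5,237,.035),ray("top",ct[0].max()+.5,237,.035))
print("back rim",ray("top",uc,ct[1].min()-.5,.035),"front bottom",ray("top",uc,ct[1].max()+.5,.004))
mm=m&(abs(z-.035)<.006);print("top pts",mm.sum(),np.median(P[mm],0),P[mm].min(0),P[mm].max(0))
```

```text
roof ((0.6271522045135498, -0.01280152052640915), (0.09534035623073578, 0.23336245119571686), 6.175545692443848)
back yaw 7.149716 x at y=-.0125 0.67193186
front yaw 6.7934875 x at y=-.0125 0.5806527
white gold spot px 230.1 201.73333333333332 [0.6282 0.053  0.043 ]
white gold spot px 265.6 196.9333333333333 [ 0.6425 -0.0774  0.043 ]
brass px 81 171 179 235 245
uc 175.0 left/right at mid [0.49547318 0.25992926 0.035     ] [0.49375062 0.22898042 0.035     ]
back rim [0.50468222 0.24516921 0.035     ] front bottom [0.47929017 0.24874687 0.004     ]
top pts 66 [0.48446535 0.24292741 0.03557126] [0.46896459 0.2296179  0.02974095] [0.50270958 0.2575396  0.04043616]
```

Call:
arm_command --targets '[50, 20, 0, 0, 0, 0, 50, 20, 0, 0, 0, 0, 50, 20, 0, 0, 0, 0, 50, 20, 0, 0, 0, 0, 50, 20, 0, 0, 0, 0, 50, 20, 0, 0, 0, 0, 50, 20, 0, 0, 0, 0, 50, 20, 10, 0, 0, 0, 50, 20, 20, 0, 0, 0, 0, 0, 0, 0, 0, 0]'

```text
t: 11.82
eef_pos: [0.4137, 0.2413, 0.3208]
orientation: [-3.141, -0.003, 2.042]
contact_force: [0.2, -0.2, -0.3]
finger_gap: 0.0701
gripper_force: 0.0
```

Call:
arm_command --targets '[0, 0, 0, 0, 0, 0.175, 0, 0, 0, 0, 0, 0.175, 0, 0, 0, 0, 0, 0.175, 0, 0, 0, 0, 0, 0.175, 0, 0, 0, 0, 0, 0.175, 0, 0, 0, 0, 0, 0.175, 0, 0, 0, 0, 0, 0.175, 0, 0, 0, 0, 0, 0.175, 0, 0, 0, 0, 0, 0.175, 0, 0, 0, 0, 0, 0.175, 0, 0, 0, 0, 0, 0.175, 0, 0, 0, 0, 0, 0]'

```text
t: 13.32
eef_pos: [0.4158, 0.2359, 0.3219]
orientation: [3.142, -0.001, 0.109]
contact_force: [0.2, 1.1, 0.3]
finger_gap: 0.0704
gripper_force: 0.0
```

Call:
arm_command --targets '[0, 0, 0, 0, 0.157, 0, 0, 0, 0, 0, 0.157, 0, 0, 0, 0, 0, 0.157, 0, 0, 0, 0, 0, 0.157, 0, 0, 0, 0, 0, 0.157, 0, 0, 0, 0, 0, 0, 0]'

```text
t: 14.08
eef_pos: [0.4175, 0.2559, 0.3642]
orientation: [3.096, -0.678, 0.124]
contact_force: [0.2, 0.8, -0.2]
finger_gap: 0.0702
gripper_force: 0.0
```

```bash
python3 -c "
from h import *
to([.4157,.236,.0977],[np.pi,-np.pi/4,.112])"
```

```text
t 14.07 pos [0.4175 0.2559 0.3642] rpy [ 3.096 -0.678  0.124] q [-1.69  0.44  1.11  2.34  0.44  0.05 -2.64] F [ 0.2  0.8 -0.2] gap 70.2 0.0
shift tool mm [-170.5   10.1  205.6] rotvec [0.038 0.107 0.011]
```

Joint limits (6 and 7) are in the way of this tilt, so I'll fit a simple kinematic model to the recorded poses and choose a reachable posture.

```bash
cat > kin.py <<'E'
import numpy as np, itertools
from scipy.spatial.transform import Rotation as R
from scipy.optimize import least_squares
D=[([-1.28015,.68987,-.19452,1.56623,.15728,.90249,-.21509],[.15867,.60398,.25671],[-3.14,0,2.8848]),
([-.37,.34,-.17,1.93,.07,.87,.74],[.4183,.1719,.3473],[-3.142,0,2.885]),
([-.53,.49,.62,1.83,-.34,.94,-1.05],[.5057,.0255,.3401],[-3.142,.001,.289]),
([-.37,.58,.42,2.05,-.41,.6,-.74],[.4755,.0031,.2313],[-3.14,.001,.491]),
([.48,.59,-.11,1.92,.1,.64,.77],[.4553,-.248,.2313],[3.141,.002,2.032]),
([.49,.43,-.13,1.75,.06,.96,.80],[.4554,-.2462,.3533],[3.141,0,2.034]),
([-1.69,.44,1.11,2.34,.44,.05,-2.64],[.4175,.2559,.3642],[3.096,-.678,.124])]
X=lambda a:np.array([a,0,0.]);Z=lambda a:np.array([0,0,float(a)])
def fk(q,p,s):
    h,a0,L1,e1,L2,e2,w,L3,b,yo=p
    A=R.from_euler('z',s[0]*q[0]);P=Z(h)+A.apply(X(a0)+np.array([0,b,0]))
    A=A*R.from_euler('y',q[1])*R.from_euler('z',s[1]*q[2]);P=P+A.apply(Z(L1)+X(e1))
    A=A*R.from_euler('y',q[3]);P=P+A.apply(X(e2))
    A=A*R.from_euler('z',s[2]*q[4]);P=P+A.apply(Z(L2))
    A=A*R.from_euler('y',q[5]);P=P+A.apply(X(w))
    A=A*R.from_euler('z',s[3]*q[6]+yo);return P+A.apply(Z(L3)),A
E
python3 - <<'E'
from kin import *
best=None
for s in itertools.product([-1,1],repeat=4):
  if s[0]>0:continue
  for yo in(0,1.57,3.14,-1.57):
    def f(p):
        o=[]
        for q,x,e in D:
            P,A=fk(q,p,s);o+=[*(P-x),*(.3*(A.inv()*R.from_euler('xyz',e)).as_rotvec())]
        return np.array(o)
    r=least_squares(f,[.3,0,.4,0,.4,0,0,.25,0,yo])
    if best is None or r.cost<best[0]:best=(r.cost,s,r.x,f(r.x))
print(best[0],best[1],best[2].round(4).tolist());print(best[3].reshape(-1,6).round(3))
np.savez("kin.npz",p=best[2],s=best[1])
E
```

```text
0.00024139336767802402 (-1, -1, -1, -1) [0.3616, 0.0022, 0.5913, 0.0062, 0.3587, 0.0378, 0.007, 0.3054, -0.046, 1.5695]
[[-0.002  0.001 -0.    -0.     0.     0.   ]
 [-0.006 -0.002  0.006  0.002  0.001  0.001]
 [ 0.011 -0.001 -0.007  0.     0.003 -0.002]
 [-0.001  0.003 -0.001 -0.001  0.002  0.002]
 [-0.01   0.004  0.002 -0.    -0.002  0.001]
 [ 0.002  0.002  0.003  0.002  0.     0.   ]
 [ 0.001  0.006 -0.003  0.003  0.001 -0.002]]
```

```bash
cat >> kin.py <<'E'
lo=np.array([-3.01,-.46,-1.47,.13,-1,.04,-2.66]);hi=np.array([3.01,2.08,1.51,2.56,4.14,2.09,2.66])
try:
    _k=np.load("kin.npz");kp,ks=_k["p"],_k["s"]
except Exception: pass
def ik(pos,rpy,q0,w=0.0,qc=None,m=.06):
    T=R.from_euler('xyz',rpy)
    def f(q):
        P,A=fk(q,kp,ks);o=[*(10*(P-pos)),*(3*(A.inv()*T).as_rotvec())]
        return np.array(o+([] if qc is None else list(w*(q-qc))))
    r=least_squares(f,np.clip(q0,lo+m+.01,hi-m-.01),bounds=(lo+m,hi-m));
    P,A=fk(r.x,kp,ks);return r.x,np.linalg.norm(P-pos)+.3*(A.inv()*T).magnitude()
E
python3 - <<'E'
from kin import *
rng=np.random.default_rng(0)
for nm,pos,phis in(("place",[.632,-.012,.035],(.112,)),("pick",[.486,.244,.028],(-.6,-.2,.112,.5,1.0))):
  for al in(45,60):
   for phi in phis:
    for fl in(0,1):
      rpy=[np.pi,-np.radians(90-al),phi]
      if fl: rpy=(R.from_euler('xyz',rpy)*R.from_euler('z',np.pi)).as_euler('xyz')
      c=[]
      for _ in range(25):
        q,e=ik(pos,rpy,rng.uniform(lo,hi),m=.1)
        if e<.004:c.append(q)
      c=np.array(c)
      print(nm,al,phi,fl,len(c))
      if len(c):
        seen=[]
        for q in c[np.argsort(-np.min(np.minimum(c-lo,hi-c),axis=1))]:
          if all(np.abs(q-k).max()>.8 for k in seen) and len(seen)<2: seen.append(q);print("   ",q.round(2))
E
```

```text
place 45 0.112 0 11
    [ 0.1   1.19 -0.2   2.24  3.1   1.06  1.82]
    [-0.4   1.33  0.65  2.29  3.52  1.29  0.93]
place 45 0.112 1 14
    [ 0.56  1.49 -1.03  2.18  2.68  1.22 -0.35]
    [-0.12  1.2   0.15  2.26  3.29  1.11 -1.7 ]
place 60 0.112 0 13
    [ 0.04  1.05 -0.13  2.1   3.03  0.53  1.8 ]
    [-0.3   1.1   0.47  2.14  3.73  0.71  0.91]
place 60 0.112 1 15
    [ 0.49  1.29 -0.95  2.04  2.25  0.89 -0.21]
    [ 0.12  1.06 -0.26  2.09  2.85  0.54 -1.12]
pick 45 -0.6 0 16
    [-0.7   1.21 -0.44  2.04  1.68  1.2   1.53]
    [-1.29  1.24  0.51  2.12  1.81  0.31  1.19]
pick 45 -0.6 1 18
    [-0.59  1.27 -0.64  2.03  1.71  1.4  -1.57]
    [-1.27  1.23  0.48  2.12  1.78  0.34 -1.92]
pick 45 -0.2 0 11
    [-0.51  1.35 -0.69  2.25  2.09  1.54  1.64]
    [-1.12  1.26  0.31  2.33  2.52  0.82  0.83]
pick 45 -0.2 1 18
    [-0.6   1.29 -0.54  2.26  2.1   1.41 -1.6 ]
    [-1.16  1.28  0.38  2.34  2.58  0.78 -2.4 ]
pick 45 0.112 0 7
    [-0.43  1.39 -0.65  2.38  2.41  1.6   1.77]
    [-0.94  1.32  0.22  2.46  2.77  1.22  0.97]
pick 45 0.112 1 15
    [-0.47  1.37 -0.58  2.39  2.42  1.56 -1.43]
[... 792 characters left out ...]
  1.98  1.46 -1.09]
    [-0.7   1.08 -0.16  2.22  2.22  0.73 -1.65]
pick 60 0.112 0 13
    [-0.52  1.12 -0.33  2.29  2.44  0.9   1.71]
    [-0.94  1.16  0.39  2.35  3.17  0.74  0.81]
pick 60 0.112 1 15
    [-0.37  1.18 -0.58  2.27  2.3   1.05 -1.2 ]
pick 60 0.5 0 10
    [-0.19  1.21 -0.65  2.31  2.55  0.99  2.29]
    [-0.76  1.16  0.34  2.38  3.41  0.93  1.15]
pick 60 0.5 1 19
    [ 0.03  1.46 -1.13  2.28  2.31  1.32 -0.37]
    [-0.41  1.13 -0.27  2.34  2.84  0.87 -1.28]
pick 60 1.0 0 9
    [-0.4   1.09  0.03  2.28  3.62  0.73  1.74]
    [-0.07  1.15 -0.53  2.24  2.94  0.6   2.56]
pick 60 1.0 1 15
    [ 0.2   1.42 -1.11  2.2   2.3   0.89  0.26]
    [-0.08  1.15 -0.52  2.24  2.95  0.6  -0.6 ]
```

```bash
cat > plan.py <<'E'
from kin import *
from h import robot
AL=np.radians(50)
def ori(phi,fl=1):
    T=R.from_euler('xyz',[np.pi,-(np.pi/2-AL),phi])
    return (T*R.from_euler('z',np.pi*fl)).as_euler('xyz')
def rows(qa,qb,n):
    # Cartesian increments of a joint path, in tool axes (shift, then turn)
    P,A=fk(qa,kp,ks)
    for k in range(1,n+1):
        q=qa+(qb-qa)*k/n;P2,A2=fk(q,kp,ks)
        d=A.inv().apply(P2-P)*1e3;r=(A.inv()*A2).as_rotvec()
        print(", ".join(f"{x:.0f}" for x in d)+", "+", ".join(f"{x:.3f}" for x in r)+",   #",P2.round(3));P,A=P2,A2
E
python3 - <<'E'
from plan import *
rng=np.random.default_rng(1);q=robot.observe()['joints']
best=None
for i in range(60):
    pl,e=ik([.631,-.012,.035],ori(.112),rng.uniform(lo,hi),m=.1)
    if e>.004: continue
    pk,e2=ik([.486,.244,.03],ori(.112),pl,m=.08,w=.02,qc=pl)
    pr,e3=ik([.42,.24,.25],ori(.112),pk,m=.08,w=.02,qc=pk)
    pp,e4=ik([.50,-.025,.19],ori(.112),pl,m=.08,w=.02,qc=pl)
    if max(e2,e3,e4)>.01: continue
    c=np.abs(pr-q).max()+np.abs(pk-pr).max()+np.abs(pp-pk).max()+np.abs(pl-pp).max()
    if best is None or c<best[0]:best=(c,pr,pk,pp,pl,e2,e3,e4)
print(best[0],best[5:]);[print(b.round(2)) for b in best[1:5]]
np.save("pr.npy",best[1:5])
rows(q,best[1],26)
E
```

```text
Traceback (most recent call last):
TypeError: 'NoneType' object is not subscriptable
```

```bash
cat > s.py <<'E'
from plan import *
rng=np.random.default_rng(1);q=robot.observe()['joints']
best=None;cnt=[]
for i in range(60):
    pl,e=ik([.631,-.012,.035],ori(.112),rng.uniform(lo,hi),m=.1)
    if e>.004: continue
    for phi in (.112,.5,.9,-.2):
        pk,e2=ik([.486,.244,.03],ori(phi),pl,m=.05)
        pr,e3=ik([.45,.24,.2],ori(phi),pk,m=.05)
        pp,e4=ik([.50,-.025,.15],ori(.112),pl,m=.05)
        cnt.append([e2<.01,e3<.01,e4<.01])
        if max(e2,e3,e4)>.01: continue
        c=np.abs(pr-q).max()+np.abs(pk-pr).max()+np.abs(pp-pk).max()+np.abs(pl-pp).max()
        if best is None or c<best[0]:best=(c,pr,pk,pp,pl,phi)
print(len(cnt),np.mean(cnt,0))
if best:
    print(best[0],best[5]);[print(b.round(2)) for b in best[1:5]]
    np.save("pr.npy",best[1:5]);rows(q,best[1],26)
E
python3 s.py
```

```text
156 [1.         0.99358974 0.        ]
```

```bash
sed -i 's/\[.50,-.025,.15\]/[.55,-.02,.13]/' s.py; python3 s.py
```

```text
Still running in the background as job /tmp/bash_jobs.1000/26be8a8f83c7 (pid 1007). You'll get a notice when it ends.
```

```bash
sleep 60; cat /tmp/bash_jobs.1000/26be8a8f83c7/{stdout,stderr,rc}; uptime
```

```text
00:12:09 up 33 min,  0 users,  load average: 1.00, 1.00, 0.85cat: /tmp/bash_jobs.1000/26be8a8f83c7/rc: No such file or directory
```

```bash
kill -- -$(cat /tmp/bash_jobs.1000/26be8a8f83c7/pid); sed -i 's/bounds=(lo+m,hi-m))/bounds=(lo+m,hi-m),max_nfev=60)/' kin.py; sed -i 's/range(60)/range(12)/' s.py; time OMP_NUM_THREADS=1 timeout 100 python3 s.py
```

```text
16 [0.8125 0.9375 0.5   ]
3.2755357959846685 0.5
[-0.25  0.87 -0.72  2.51  2.46  1.01 -1.  ]
[-0.21  1.32 -0.62  2.4   2.74  1.29 -0.98]
[ 0.35  1.04 -0.65  2.41  2.71  0.99 -0.89]
[ 0.32  1.21 -0.57  2.17  2.79  0.93 -0.86]
-18, 13, 10, -0.043, -0.050, -0.159,   # [0.412 0.252 0.343]
-18, 11, 10, -0.038, -0.052, -0.158,   # [0.406 0.237 0.327]
-17, 9, 10, -0.032, -0.053, -0.158,   # [0.402 0.221 0.312]
-16, 7, 11, -0.025, -0.052, -0.158,   # [0.398 0.206 0.299]
-15, 5, 11, -0.019, -0.050, -0.158,   # [0.395 0.19  0.288]
-14, 3, 11, -0.014, -0.047, -0.158,   # [0.393 0.175 0.279]
-12, 2, 11, -0.009, -0.042, -0.158,   # [0.392 0.161 0.27 ]
-11, 1, 10, -0.005, -0.036, -0.157,   # [0.392 0.149 0.262]
-9, -0, 10, -0.002, -0.030, -0.156,   # [0.393 0.137 0.255]
-7, -1, 10, -0.001, -0.023, -0.155,   # [0.396 0.128 0.249]
-4, -1, 10, -0.002, -0.015, -0.154,   # [0.399 0.12  0.242]
-2, -0, 9, -0.004, -0.008, -0.151,   # [0.403 0.114 0.236]
-0, 1, 9, -0.008, -0.001, -0.149,   # [0.407 0.11  0.229]
1, 2, 8, -0.013, 0.004, -0.145,   # [0.412 0.108 0.222]
2, 3, 8, -0.019, 0.009, -0.141,   # [0.417 0.109 0.214]
3, 5, 7, -0.027, 0.012, -0.136,   # [0.422 0.111 0.207]
4, 7, 6, -0.035, 0.013, -0.131,   # [0.427 0.116 0.2  ]
4, 9, 6, -0.044, 0.012, -0.125,   # [0.432 0.124 0.193]
3, 11, 5, -0.052, 0.010, -0.119,   # [0.436 0.133 0.187]
2, 12, 4, -0.060, 0.005, -0.112,   # [0.44  0.144 0.182]
0, 14, 2, -0.067, -0.001, -0.104,   # [0.443 0.158 0.178]
-2, 15, 1, -0.072, -0.009, -0.097,   # [0.446 0.173 0.177]
-4, 16, -0, -0.076, -0.019, -0.089,   # [0.448 0.189 0.178]
-7, 16, -2, -0.078, -0.030, -0.082,   # [0.45  0.206 0.182]
-10, 16, -3, -0.077, -0.041, -0.074,   # [0.452 0.224 0.19 ]
-14, 16, -4, -0.075, -0.053, -0.067,   # [0.454 0.242 0.201]
real	0m12.143s
user	0m11.780s
sys	0m0.152s
```

Call:
arm_command --targets '[-18, 13, 10, -0.043, -0.05, -0.159, -18, 11, 10, -0.038, -0.052, -0.158, -17, 9, 10, -0.032, -0.053, -0.158, -16, 7, 11, -0.025, -0.052, -0.158, -15, 5, 11, -0.019, -0.05, -0.158, -14, 3, 11, -0.014, -0.047, -0.158, -12, 2, 11, -0.009, -0.042, -0.158, -11, 1, 10, -0.005, -0.036, -0.157, -9, 0, 10, -0.002, -0.03, -0.156]'

```text
t: 15.2
eef_pos: [0.3943, 0.1212, 0.2565]
orientation: [2.614, 0.296, 1.311]
contact_force: [-0.1, -0.5, -0.0]
finger_gap: 0.0699
gripper_force: 0.0
```

```bash
OMP_NUM_THREADS=1 timeout 60 python3 -c "
from plan import *
o=robot.observe();q=o['joints'];print(q.round(2),o['eef_pos'],o['orientation'])
B=np.load('pr.npy');rows(q,B[0],20)"
```

```text
[-1.27  0.59  0.67  2.42  1.03  0.28 -1.88] [0.39425535 0.12115558 0.25652446] [2.61389502 0.29575596 1.31136206]
-8, -3, 9, 0.009, -0.031, -0.136,   # [0.392 0.109 0.259]
-6, -3, 9, 0.008, -0.024, -0.135,   # [0.392 0.1   0.252]
-4, -2, 9, 0.006, -0.018, -0.134,   # [0.393 0.093 0.246]
-2, -1, 9, 0.002, -0.012, -0.132,   # [0.395 0.087 0.239]
-0, -0, 8, -0.002, -0.006, -0.130,   # [0.399 0.083 0.233]
1, 1, 8, -0.007, -0.002, -0.128,   # [0.403 0.08  0.226]
2, 3, 7, -0.013, 0.002, -0.125,   # [0.407 0.08  0.219]
3, 5, 7, -0.020, 0.005, -0.121,   # [0.412 0.082 0.212]
3, 6, 6, -0.028, 0.007, -0.117,   # [0.417 0.085 0.205]
3, 8, 6, -0.035, 0.007, -0.112,   # [0.422 0.091 0.198]
3, 10, 5, -0.043, 0.006, -0.107,   # [0.426 0.099 0.191]
2, 12, 4, -0.050, 0.004, -0.101,   # [0.431 0.109 0.185]
1, 13, 3, -0.057, -0.000, -0.094,   # [0.435 0.121 0.179]
-0, 15, 2, -0.063, -0.005, -0.088,   # [0.439 0.135 0.175]
-2, 16, 1, -0.068, -0.012, -0.081,   # [0.442 0.15  0.173]
-4, 17, 0, -0.071, -0.019, -0.074,   # [0.445 0.167 0.172]
-7, 17, -1, -0.074, -0.027, -0.067,   # [0.448 0.185 0.175]
-9, 17, -2, -0.075, -0.036, -0.060,   # [0.45  0.204 0.18 ]
-12, 17, -4, -0.074, -0.046, -0.054,   # [0.452 0.223 0.189]
-15, 16, -5, -0.072, -0.055, -0.048,   # [0.454 0.242 0.201]
```

Tracking well. Continuing.

Call:
arm_command --targets '[-8, -3, 9, 0.009, -0.031, -0.136, -6, -3, 9, 0.008, -0.024, -0.135, -4, -2, 9, 0.006, -0.018, -0.134, -2, -1, 9, 0.002, -0.012, -0.132, 0, 0, 8, -0.002, -0.006, -0.13, 1, 1, 8, -0.007, -0.002, -0.128, 2, 3, 7, -0.013, 0.002, -0.125, 3, 5, 7, -0.02, 0.005, -0.121, 3, 6, 6, -0.028, 0.007, -0.117, 3, 8, 6, -0.035, 0.007, -0.112]'

```text
t: 16.45
eef_pos: [0.425, 0.0933, 0.1898]
orientation: [-2.994, 0.606, 2.716]
contact_force: [-0.1, -0.0, 0.9]
finger_gap: 0.07
gripper_force: 0.0
```

```bash
OMP_NUM_THREADS=1 timeout 60 python3 -c "
from plan import *
o=robot.observe();q=o['joints'];print(q.round(2),o['eef_pos'],o['orientation'])
B=np.load('pr.npy');rows(q,B[0],12)"
```

```text
[-0.98  0.73  0.39  2.49  2.    0.39 -1.61] [0.42498825 0.09334973 0.18984962] [-2.99435636  0.60647767  2.71573423]
6, 6, 8, -0.023, 0.010, -0.101,   # [0.426 0.094 0.198]
5, 8, 7, -0.031, 0.009, -0.096,   # [0.428 0.1   0.188]
5, 10, 6, -0.039, 0.007, -0.090,   # [0.43  0.108 0.178]
3, 12, 5, -0.046, 0.003, -0.084,   # [0.432 0.118 0.171]
2, 13, 3, -0.053, -0.002, -0.077,   # [0.433 0.13  0.164]
-1, 14, 2, -0.058, -0.009, -0.070,   # [0.435 0.144 0.16 ]
-3, 15, 1, -0.061, -0.017, -0.063,   # [0.437 0.159 0.159]
-6, 15, -1, -0.064, -0.025, -0.056,   # [0.439 0.175 0.16 ]
-9, 15, -2, -0.064, -0.034, -0.049,   # [0.442 0.192 0.164]
-12, 15, -4, -0.063, -0.044, -0.042,   # [0.445 0.209 0.173]
-15, 14, -6, -0.061, -0.053, -0.035,   # [0.449 0.226 0.185]
-19, 12, -7, -0.057, -0.063, -0.029,   # [0.454 0.242 0.201]
```

Call:
arm_command --targets '[6, 6, 8, -0.023, 0.01, -0.101, 5, 8, 7, -0.031, 0.009, -0.096, 5, 10, 6, -0.039, 0.007, -0.09, 3, 12, 5, -0.046, 0.003, -0.084, 2, 13, 3, -0.053, -0.002, -0.077, -1, 14, 2, -0.058, -0.009, -0.07, -3, 15, 1, -0.061, -0.017, -0.063, -6, 15, -1, -0.064, -0.025, -0.056, -9, 15, -2, -0.064, -0.034, -0.049, -12, 15, -4, -0.063, -0.044, -0.042, -15, 14, -6, -0.061, -0.053, -0.035, -19, 12, -7, -0.057, -0.063, -0.029]'

```text
t: 17.95
eef_pos: [0.457, 0.2466, 0.1854]
orientation: [-3.138, 0.693, -2.644]
contact_force: [0.3, 0.3, -1.2]
finger_gap: 0.0699
gripper_force: 0.0
```

```bash
cat >> plan.py <<'E'
def goal(c,phi,back):  # TCP for cylinder point c, 'back' m behind along tool z
    d=np.array([np.cos(AL)*np.cos(phi),np.cos(AL)*np.sin(phi),-np.sin(AL)]);return np.array(c)-back*d
E
timeout 60 python3 -c "
from plan import *
from h import *
to(goal([.489,.244,.027],.5,.08),ori(.5))"
```

```text
t 17.95 pos [0.457  0.2466 0.1854] rpy [-3.138  0.693 -2.644] q [-0.29  0.78 -0.6   2.56  2.56  0.96 -1.11] F [ 0.3  0.3 -1.2] gap 69.9 0.0
shift tool mm [ 80.9 -17.5  59.1] rotvec [-0.004 -0.005 -0.001]
```

Call:
arm_command --targets '[20, -4, 15, 0, 0, 0, 20, -4, 15, 0, 0, 0, 20, -4, 15, 0, 0, 0, 21, -5, 14, 0, 0, 0, 0, 0, 0, 0, 0, 0]'

```text
t: 18.58
eef_pos: [0.4585, 0.2382, 0.0949]
orientation: [3.138, 0.673, -2.64]
contact_force: [-0.4, 0.5, 2.9]
finger_gap: 0.0704
gripper_force: 0.0
```

```bash
timeout 60 python3 - <<'E'
from plan import *
from h import *
to(goal([.486,.243,.027],.5,.0),ori(.5))
p,d=snap('top');cv2.imwrite('pics/t3.png',cv2.resize(p[120:280,130:330,::-1],None,fx=4,fy=3.75,interpolation=cv2.INTER_CUBIC))
E
```

```text
t 18.57 pos [0.4585 0.2382 0.0949] rpy [ 3.138  0.673 -2.64 ] q [ 0.08  1.45 -1.47  2.56  2.2   1.69 -0.41] F [-0.4  0.5  2.9] gap 70.4 0.0
shift tool mm [21.7 -9.2 69.5] rotvec [ 0.005 -0.025  0.001]
```

View pics/t3.png

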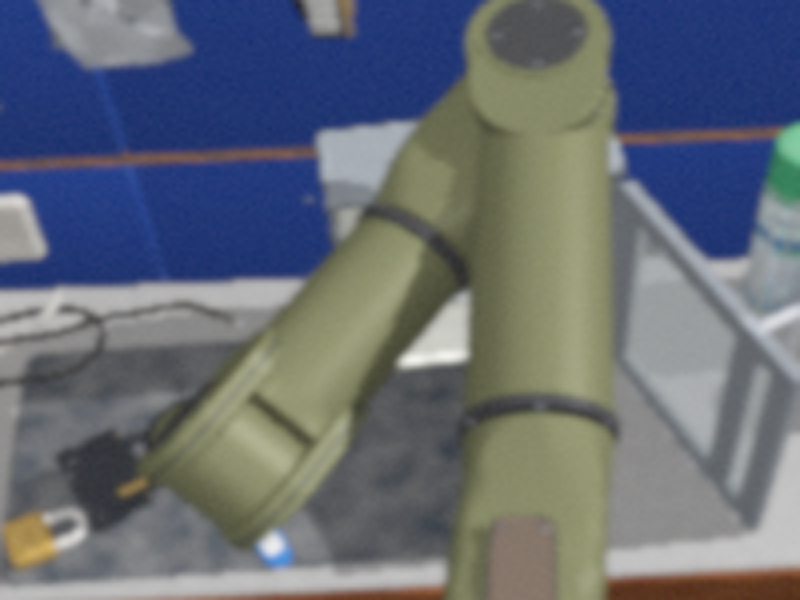

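The picture shows the door open at right, the elbow high above the cabinet, and the hand over the brass at about (110,480). I'll ease forward and watch the joints.

Call:
arm_command --targets '[4, -3, 10, 0, 0, 0, 4, -3, 10, 0, 0, 0, 4, -3, 10, 0, -0.02, 0, 0, 0, 0, 0, 0, 0]'

```text
t: 19.12
eef_pos: [0.4716, 0.2396, 0.0681]
orientation: [-3.139, 0.702, -2.627]
contact_force: [-0.2, -0.2, -1.0]
finger_gap: 0.0698
gripper_force: 0.0
```

```bash
timeout 60 python3 - <<'E'
from plan import *
from h import *
to(goal([.486,.243,.027],.5,.0),ori(.5))
q=robot.observe()['joints']
print("elbow z",kp[0]+kp[2]*np.cos(q[1]),"wrist",[ (lambda P,A:P-A.apply([0,0,kp[7]]))(*fk(q,kp,ks))])
E
```

```text
t 19.12 pos [0.4716 0.2396 0.0681] rpy [-3.139  0.702 -2.627] q [ 0.1   1.52 -1.41  2.53  2.33  1.69 -0.36] F [-0.2 -0.2 -1. ] gap 69.8 0.0
shift tool mm [15.7 -4.  40.6] rotvec [0.007 0.004 0.011]
elbow z 0.3912108128640748 wrist [array([0.29491011, 0.09863562, 0.34794714])]
```

```bash
cat > sim.py <<'E'
from plan import *
def jac(q):
    P,A=fk(q,kp,ks);J=np.zeros((6,7))
    for i in range(7):
        e=q.copy();e[i]+=1e-5;P2,A2=fk(e,kp,ks);J[:3,i]=(P2-P)/1e-5;J[3:,i]=(A2*A.inv()).as_rotvec()/1e-5
    return J,P,A
def sim(q,pos,T,n=25):
    q=q.copy();P0,A0=fk(q,kp,ks);rv=(T*A0.inv()).as_rotvec()
    for k in range(1,n+1):
        for _ in range(2):
            J,P,A=jac(q);Tk=R.from_rotvec(rv*k/n)*A0
            e=np.r_[P0+(pos-P0)*k/n-P,(Tk*A.inv()).as_rotvec()]
            q=np.clip(q+J.T@np.linalg.solve(J@J.T+1e-4*np.eye(6),e),lo,hi)
    return q,np.linalg.norm(e)
E
OMP_NUM_THREADS=1 timeout 100 python3 - <<'E'
from sim import *
o=robot.observe();q0=o['joints'];off=fk(q0,kp,ks)[0]-o['eef_pos']
def ez(q):return round(kp[0]+kp[2]*np.cos(q[1]),3)
pk=np.array([.486,.243,.027])
for name,path in {"direct":[(pk,.5)],
 "phi0":[(goal(pk,.1,.05),.1),(pk,.1)],"phi-.4":[(goal(pk,-.4,.05),-.4),(pk,-.4)],"phi1":[(goal(pk,1.,.05),1.),(pk,1.)],
 "fwdup":[(np.array([.56,.22,.15]),.3),(goal(pk,.3,.03),.3),(pk,.3)],
 "fwdup2":[(np.array([.56,.22,.15]),-.3),(goal(pk,-.3,.03),-.3),(pk,-.3)]}.items():
    q=q0
    for p,phi in path+[(np.array([.50,.2,.17]),.2),(np.array([.56,-.02,.13]),.112),(np.array([.632,-.013,.036]),.112)]:
        q,e=sim(q,p+off,R.from_euler('xyz',ori(phi)));print(name,phi,q.round(2),"err",round(e,3),"elbow z",ez(q))
E
```

```text
direct 0.5 [ 0.13  1.61 -1.34  2.47  2.44  1.66 -0.29] err 0.0 elbow z 0.34
direct 0.2 [ 0.13  1.21 -1.47  2.45  2.    1.61 -0.6 ] err 0.016 elbow z 0.573
direct 0.112 [ 0.76  1.3  -1.42  2.34  2.21  1.26 -0.09] err 0.0 elbow z 0.518
direct 0.112 [ 0.72  1.49 -1.3   2.15  2.38  1.2   0.02] err 0.0 elbow z 0.412
phi0 0.1 [-0.18  1.56 -1.45  2.54  2.05  2.09 -0.96] err 0.002 elbow z 0.367
phi0 0.1 [-0.08  1.62 -1.36  2.43  2.24  1.99 -0.77] err 0.0 elbow z 0.334
phi0 0.2 [ 0.13  1.21 -1.47  2.45  2.    1.61 -0.6 ] err 0.02 elbow z 0.572
phi0 0.112 [ 0.76  1.31 -1.42  2.34  2.21  1.26 -0.09] err 0.0 elbow z 0.517
phi0 0.112 [ 0.72  1.49 -1.3   2.15  2.38  1.2   0.02] err 0.0 elbow z 0.411
phi-.4 -0.4 [-0.28  1.51 -1.41  2.27  1.77  2.09 -1.35] err 0.008 elbow z 0.398
phi-.4 -0.4 [-0.2   1.56 -1.34  2.22  1.93  2.04 -1.23] err 0.0 elbow z 0.368
phi-.4 0.2 [ 0.13  1.21 -1.47  2.45  1.99  1.62 -0.59] err 0.024 elbow z 0.571
phi-.4 0.112 [ 0.76  1.31 -1.42  2.34  2.21  1.27 -0.09] err 0.0 elbow z 0.516
phi-.4 0.112 [ 0.72  1.49 -1.31  2.15  2.38  1.2   0.02] err 0.0 elbow z 0.41
phi1 1.0 [ 
[... 603 characters left out ...]
 0.2 [ 0.13  1.21 -1.47  2.45  2.    1.61 -0.6 ] err 0.018 elbow z 0.572
fwdup 0.112 [ 0.76  1.3  -1.42  2.34  2.21  1.26 -0.09] err 0.0 elbow z 0.517
fwdup 0.112 [ 0.72  1.49 -1.3   2.15  2.38  1.2   0.02] err 0.0 elbow z 0.411
fwdup2 -0.3 [ 0.01  1.31 -1.47  2.14  1.87  1.87 -0.81] err 0.004 elbow z 0.512
fwdup2 -0.3 [-0.24  1.52 -1.35  2.31  1.88  2.04 -1.25] err 0.0 elbow z 0.394
fwdup2 -0.3 [-0.19  1.55 -1.31  2.27  1.98  2.01 -1.18] err 0.0 elbow z 0.377
fwdup2 0.2 [ 0.13  1.21 -1.47  2.45  2.    1.62 -0.59] err 0.023 elbow z 0.571
fwdup2 0.112 [ 0.76  1.31 -1.42  2.34  2.21  1.26 -0.09] err 0.0 elbow z 0.516
fwdup2 0.112 [ 0.72  1.49 -1.31  2.15  2.38  1.2   0.02] err 0.0 elbow z 0.41
```

```bash
cat >> h.py <<'E'
def crows(pos,T,n):
    s=robot.observe();A0=R.from_euler('xyz',s['orientation']);P0=s['eef_pos'];rv=(T*A0.inv()).as_rotvec();A=A0;P=P0
    print("q",s['joints'].round(2),"pos",P0.round(4),"n",n,"F",s['contact_force'].round(1))
    for k in range(1,n+1):
        P2=P0+(np.array(pos)-P0)*k/n;A2=R.from_rotvec(rv*k/n)*A0
        print(", ".join(f"{x:.1f}" for x in A.inv().apply(P2-P)*1e3)+", "+", ".join(f"{x:.3f}" for x in (A.inv()*A2).as_rotvec()));A,P=A2,P2
E
timeout 60 python3 - <<'E'
from plan import *
from h import *
crows(goal([.488,.2435,.027],1.,.05),R.from_euler('xyz',ori(1.)),6)
E
```

```text
q [ 0.1   1.52 -1.41  2.53  2.33  1.69 -0.36] pos [0.4716 0.2396 0.0681] n 6 F [-0.2 -0.2 -1. ]
1.9, -3.3, -0.9, -0.053, 0.001, -0.062
2.1, -3.1, -1.1, -0.053, 0.001, -0.062
2.2, -2.9, -1.3, -0.053, 0.001, -0.062
2.4, -2.7, -1.4, -0.053, 0.001, -0.062
2.6, -2.5, -1.5, -0.053, 0.001, -0.062
2.7, -2.2, -1.7, -0.053, 0.001, -0.062
```

Call:
arm_command --targets '[2, -3, -1, -0.053, 0.001, -0.062, 2, -3, -1, -0.053, 0.001, -0.062, 2, -3, -1, -0.053, 0.001, -0.062, 2, -3, -1, -0.053, 0.001, -0.062, 3, -2.5, -1.5, -0.053, 0.001, -0.062, 3, -2, -2, -0.053, 0.001, -0.062, 0, 0, 0, 0, 0, 0]'

```text
t: 20.0
eef_pos: [0.4719, 0.2155, 0.0654]
orientation: [3.14, 0.696, -2.144]
contact_force: [-0.2, -0.2, -0.1]
finger_gap: 0.0703
gripper_force: 0.0
```

```bash
timeout 60 python3 - <<'E'
from plan import *
from h import *
crows([.4865,.2415,.0275],R.from_euler('xyz',ori(1.)),4)
p,d=snap('top');cv2.imwrite('pics/t4.png',cv2.resize(p[215:265,140:220,::-1],None,fx=8,fy=8,interpolation=cv2.INTER_CUBIC))
E
```

```text
q [ 0.42  1.44 -1.3   2.42  2.38  1.    0.27] pos [0.4719 0.2155 0.0654] n 4 F [-0.2 -0.2 -0.1]
0.4, 0.4, 12.0, 0.000, -0.001, -0.000
0.4, 0.4, 12.0, 0.000, -0.001, -0.000
0.4, 0.4, 12.0, 0.000, -0.001, -0.000
0.4, 0.4, 12.0, 0.000, -0.001, -0.000
```

View pics/t4.png

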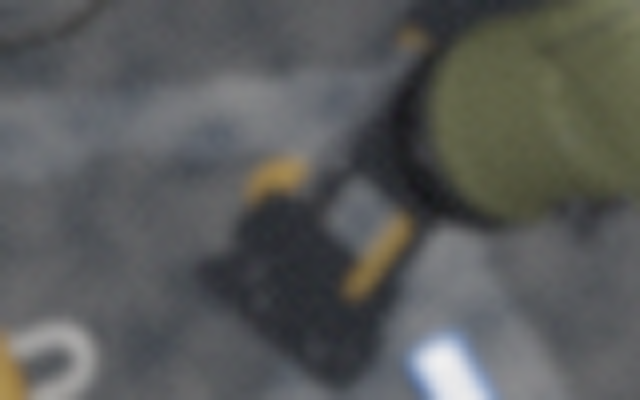

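The brass shows ahead of the hand at about (275,180) in the crop, lined up with the gripper. Advancing and closing gently.

Call:
arm_command --targets '[0.4, 0.4, 12, 0, 0, 0, 0.4, 0.4, 12, 0, 0, 0, 0.4, 0.4, 12, 0, 0, 0, 0.4, 0.4, 12, 0, 0, 0, 0, 0, 0, 0, 0, 0]'

```text
t: 20.68
eef_pos: [0.4846, 0.243, 0.0257]
orientation: [3.135, 0.695, -2.143]
contact_force: [0.0, 0.3, 0.4]
finger_gap: 0.07
gripper_force: 0.1
```

```bash
timeout 60 python3 - <<'E'
from plan import *
from h import *
to([.4865,.2415,.0275],ori(1.))
E
```

```text
t 20.68 pos [0.4846 0.243  0.0257] rpy [ 3.135  0.695 -2.143] q [ 0.37  1.53 -1.26  2.35  2.44  1.01  0.3 ] F [0.  0.3 0.4] gap 70.0 0.13921696560645902
shift tool mm [-1.  -2.4 -1.5] rotvec [ 0.005 -0.003 -0.001]
```

Call:
arm_command --targets '[0, 0, 0, 0, 0, 0, 0, 0, 0, 0, 0, 0, 0, 0, 0, 0, 0, 0, 0, 0, 0, 0, 0, 0, 0, 0, 0, 0, 0, 0, 0, 0, 0, 0, 0, 0]' --gripper 10 --newtons 12

```text
t: 21.42
eef_pos: [0.4847, 0.242, 0.0263]
orientation: [3.137, 0.695, -2.143]
contact_force: [1.3, -0.7, 0.4]
finger_gap: 0.0325
gripper_force: 12.0
```

Call:
arm_command --targets '[0, 0, 0, 0, 0, 0, 0, 0, 0, 0, 0, 0]' --newtons 22

```text
t: 21.68
eef_pos: [0.4848, 0.2421, 0.0263]
orientation: [3.137, 0.695, -2.143]
contact_force: [0.1, -1.8, 0.2]
finger_gap: 0.0321
gripper_force: 22.0
```

```bash
OMP_NUM_THREADS=1 timeout 100 python3 - <<'E'
from sim import *
from h import *
o=robot.observe();q0=o['joints'];off=fk(q0,kp,ks)[0]-o['eef_pos'];print(o['finger_gap'],o['gripper_force'],o['contact_force'])
for name,path in {"a":[([.50,.235,.10],.7),([.53,.1,.125],.3),([.56,-.02,.12],.112),([.633,-.0122,.036],.112)],
 "b":[([.487,.243,.1],1.),([.52,.12,.12],.6),([.56,-.02,.12],.112),([.633,-.0122,.036],.112)]}.items():
    q=q0
    for p,phi in path:
        q,e=sim(q,np.array(p)+off,R.from_euler('xyz',ori(phi)));print(name,p,phi,q.round(2),"err",round(e,4),"elbow z",round(kp[0]+kp[2]*np.cos(q[1]),3))
crows([.50,.235,.10],R.from_euler('xyz',ori(.7)),7)
E
```

```text
0.03209314656050803 21.996988244354725 [ 0.13251905 -1.76823402  0.23430575]
a [0.5, 0.235, 0.1] 0.7 [ 0.25  1.4  -1.41  2.43  2.3   1.32 -0.07] err 0.0001 elbow z 0.46
a [0.53, 0.1, 0.125] 0.3 [ 0.43  1.34 -1.44  2.47  2.22  1.46 -0.28] err 0.0 elbow z 0.496
a [0.56, -0.02, 0.12] 0.112 [ 0.71  1.34 -1.42  2.38  2.24  1.34 -0.15] err 0.0 elbow z 0.494
a [0.633, -0.0122, 0.036] 0.112 [ 0.69  1.5  -1.31  2.17  2.39  1.25 -0.02] err 0.0001 elbow z 0.401
b [0.487, 0.243, 0.1] 1.0 [ 0.38  1.35 -1.34  2.35  2.28  0.94  0.28] err 0.0 elbow z 0.492
b [0.52, 0.12, 0.12] 0.6 [ 0.55  1.32 -1.39  2.43  2.28  1.13  0.04] err 0.0 elbow z 0.507
b [0.56, -0.02, 0.12] 0.112 [ 0.7   1.32 -1.38  2.38  2.26  1.31 -0.18] err 0.0 elbow z 0.508
b [0.633, -0.0122, 0.036] 0.112 [ 0.68  1.48 -1.28  2.17  2.4   1.23 -0.05] err 0.0001 elbow z 0.415
q [ 0.37  1.52 -1.26  2.35  2.44  1.01  0.3 ] pos [0.4848 0.2421 0.0263] n 7 F [ 0.1 -1.8  0.2]
-7.0, -2.3, -7.9, 0.028, -0.001, 0.033
-7.1, -2.3, -7.8, 0.028, -0.001, 0.033
-7.2, -2.3, -7.8, 0.028, -0.001, 0.033
-7.2, -2.3, -7.7, 0.028, -0.001, 0.033
-7.3, -2.3, -7.6, 0.028, -0.001, 0.033
-7.4, -2.2, -7.6, 0.028, -0.001, 0.033
-7.5, -2.2, -7.5, 0.028, -0.001, 0.033
```

Path a is feasible, so I'll use it.

Call:
arm_command --targets '[-7, -2.3, -7.9, 0.028, -0.001, 0.033, -7.1, -2.3, -7.8, 0.028, -0.001, 0.033, -7.2, -2.3, -7.8, 0.028, -0.001, 0.033, -7.2, -2.3, -7.7, 0.028, -0.001, 0.033, -7.3, -2.3, -7.6, 0.028, -0.001, 0.033, -7.4, -2.2, -7.6, 0.028, -0.001, 0.033, -7.5, -2.2, -7.5, 0.028, -0.001, 0.033, 0, 0, 0, 0, 0, 0]'

```text
t: 22.68
eef_pos: [0.4995, 0.2357, 0.1005]
orientation: [3.139, 0.701, -2.442]
contact_force: [0.6, 0.5, -1.6]
finger_gap: 0.0322
gripper_force: 22.0
```

```bash
timeout 60 python3 - <<'E'
from plan import *
from h import *
o=robot.observe();print(o['finger_gap'],o['gripper_force'])
crows([.53,.1,.125],R.from_euler('xyz',ori(.3)),10)
E
```

```text
0.032216125003554454 21.998672587797046
q [ 0.27  1.4  -1.4   2.44  2.31  1.31 -0.07] pos [0.4995 0.2357 0.1005] n 10 F [ 0.6  0.5 -1.6]
3.3, -12.3, -6.0, 0.026, 0.000, 0.031
2.9, -12.6, -5.7, 0.026, 0.000, 0.031
2.5, -12.8, -5.4, 0.026, 0.000, 0.031
2.1, -13.0, -5.0, 0.026, 0.000, 0.031
1.7, -13.2, -4.7, 0.026, 0.000, 0.031
1.3, -13.4, -4.4, 0.026, 0.000, 0.031
0.9, -13.5, -4.0, 0.026, 0.000, 0.031
0.5, -13.6, -3.7, 0.026, 0.000, 0.031
0.1, -13.7, -3.3, 0.026, 0.000, 0.031
-0.3, -13.8, -2.9, 0.026, 0.000, 0.031
```

Call:
arm_command --targets '[3.3, -12.3, -6, 0.026, 0, 0.031, 2.9, -12.6, -5.7, 0.026, 0, 0.031, 2.5, -12.8, -5.4, 0.026, 0, 0.031, 2.1, -13, -5, 0.026, 0, 0.031, 1.7, -13.2, -4.7, 0.026, 0, 0.031, 1.3, -13.4, -4.4, 0.026, 0, 0.031, 0.9, -13.5, -4, 0.026, 0, 0.031, 0.5, -13.6, -3.7, 0.026, 0, 0.031, 0.1, -13.7, -3.3, 0.026, 0, 0.031, -0.3, -13.8, -2.9, 0.026, 0, 0.031]'

```text
t: 23.92
eef_pos: [0.5301, 0.0986, 0.1247]
orientation: [3.137, 0.7, -2.852]
contact_force: [-0.1, -0.0, -0.3]
finger_gap: 0.0327
gripper_force: 22.0
```

```bash
timeout 60 python3 - <<'E'
from plan import *
from h import *
crows([.56,-.0205,.12],R.from_euler('xyz',ori(.112)),8)
E
```

```text
q [ 0.43  1.33 -1.41  2.5   2.24  1.46 -0.33] pos [0.5301 0.0986 0.1247] n 8 F [-0.1 -0.  -0.3]
0.9, -15.3, -0.0, 0.015, 0.000, 0.017
0.6, -15.3, 0.2, 0.015, 0.000, 0.017
0.4, -15.3, 0.4, 0.015, 0.000, 0.017
0.1, -15.3, 0.6, 0.015, 0.000, 0.017
-0.2, -15.3, 0.9, 0.015, 0.000, 0.017
-0.4, -15.3, 1.1, 0.015, 0.000, 0.017
-0.7, -15.3, 1.3, 0.015, 0.000, 0.017
-0.9, -15.2, 1.5, 0.015, 0.000, 0.017
```

Call:
arm_command --targets '[0.9, -15.3, 0, 0.015, 0, 0.017, 0.6, -15.3, 0.2, 0.015, 0, 0.017, 0.4, -15.3, 0.4, 0.015, 0, 0.017, 0.1, -15.3, 0.6, 0.015, 0, 0.017, -0.2, -15.3, 0.9, 0.015, 0, 0.017, -0.4, -15.3, 1.1, 0.015, 0, 0.017, -0.7, -15.3, 1.3, 0.015, 0, 0.017, -0.9, -15.2, 1.5, 0.015, 0, 0.017, 0, 0, 0, 0, 0, 0]'

```text
t: 25.05
eef_pos: [0.5602, -0.0207, 0.1197]
orientation: [-3.14, 0.699, -3.03]
contact_force: [-1.3, 0.8, -0.7]
finger_gap: 0.0322
gripper_force: 22.0
```

```bash
timeout 60 python3 - <<'E'
from plan import *
from h import *
c=np.array([.6350,-.0122,0]);ax=np.array([np.cos(.111),np.sin(.111),0])
crows(c-ax*.014+[0,0,.041],R.from_euler('xyz',ori(.112)),10)
p,d=snap('top');cv2.imwrite('pics/t5.png',cv2.resize(p[120:280,130:330,::-1],None,fx=4,fy=3.75,interpolation=cv2.INTER_CUBIC))
E
```

```text
q [ 0.68  1.32 -1.38  2.44  2.26  1.36 -0.24] pos [ 0.5602 -0.0207  0.1197] n 10 F [-1.3  0.8 -0.7]
0.4, 0.0, 10.0, -0.000, 0.000, -0.000
0.4, 0.0, 10.0, -0.000, 0.000, -0.000
0.4, 0.0, 10.0, -0.000, 0.000, -0.000
0.4, 0.0, 10.0, -0.000, 0.000, -0.000
0.4, 0.0, 10.0, -0.000, 0.000, -0.000
0.4, 0.0, 10.0, -0.000, 0.000, -0.000
0.4, 0.0, 10.0, -0.000, 0.000, -0.000
0.4, 0.0, 10.0, -0.000, 0.000, -0.000
0.4, 0.0, 10.0, -0.000, 0.000, -0.000
0.4, 0.0, 10.0, -0.000, 0.000, -0.000
```

View pics/t5.png

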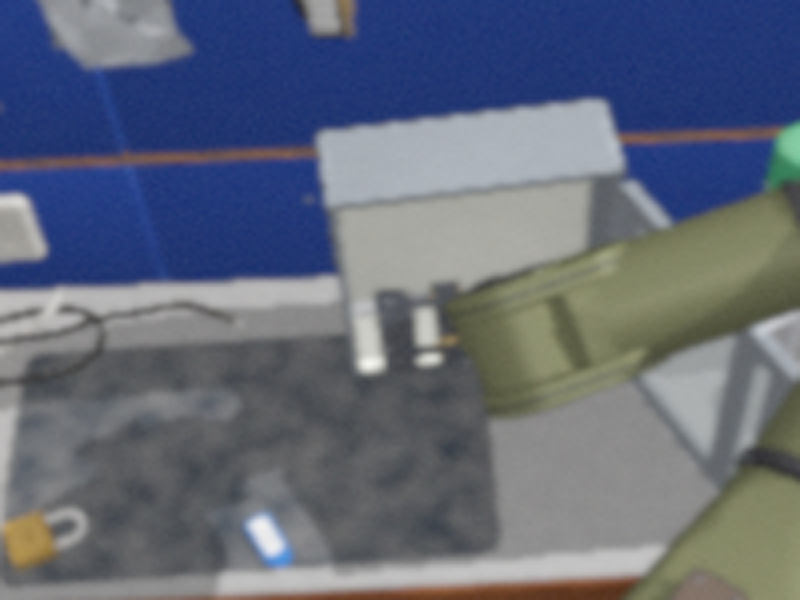

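The view shows the hand entering the cabinet, and the forearm passing over the open door. I'll check that clearance before advancing.

```bash
OMP_NUM_THREADS=1 timeout 100 python3 - <<'E'
from sim import *
o=robot.observe();q0=o['joints'];off=fk(q0,kp,ks)[0]-o['eef_pos'];print("off",off.round(4))
def pts(q):
    W,A=fk(q,kp,ks);W=W-A.apply(Z(kp[7]))
    B=R.from_euler('z',-q[0])*R.from_euler('y',q[1])*R.from_euler('z',-q[2])
    E=Z(kp[0])+B.apply(Z(kp[2]));return E,W
dr=np.linspace([.591,-.133,.254],[.384,-.238,.254],40)
def clr(q):
    E,W=pts(q);L=np.linspace(E,W,60);D=np.linalg.norm(L[:,None]-dr[None],axis=2);return E.round(3),W.round(3),D.min().round(3)
print(clr(q0))
for p in([.60,-.016,.075],[.621,-.0138,.041],[.632,-.0125,.034]):
    q,e=sim(q0,np.array(p)+off,R.from_euler('xyz',ori(.112)));print(p,q.round(2),round(e,4),*clr(q))
E
```

```text
off [-0.0311 -0.0269  0.0433]
(array([ 0.445, -0.361,  0.507]), array([ 0.334, -0.069,  0.397]), np.float64(0.193))
[0.6, -0.016, 0.075] [ 0.68  1.41 -1.32  2.32  2.35  1.32 -0.15] 0.0 [ 0.455 -0.367  0.453] [ 0.374 -0.065  0.352] 0.143
[0.621, -0.0138, 0.041] [ 0.68  1.48 -1.28  2.26  2.42  1.29 -0.12] 0.0 [ 0.46  -0.368  0.416] [ 0.395 -0.063  0.318] 0.108
[0.632, -0.0125, 0.034] [ 0.67  1.49 -1.27  2.23  2.42  1.27 -0.1 ] 0.0001 [ 0.461 -0.367  0.41 ] [ 0.406 -0.061  0.311] 0.101
```

Call:
arm_command --targets '[0.4, 0, 10, 0, 0, 0, 0.4, 0, 10, 0, 0, 0, 0.4, 0, 10, 0, 0, 0, 0.4, 0, 10, 0, 0, 0, 0.4, 0, 10, 0, 0, 0, 0.4, 0, 10, 0, 0, 0, 0.4, 0, 10, 0, 0, 0, 0.4, 0, 10, 0, 0, 0, 0, 0, 0, 0, 0, 0]'

```text
t: 26.22
eef_pos: [0.609, -0.014, 0.0559]
orientation: [-3.14, 0.699, -3.028]
contact_force: [0.7, -0.0, -0.9]
finger_gap: 0.0326
gripper_force: 22.0
```

```bash
timeout 60 python3 - <<'E'
from plan import *
from h import *
c=np.array([.6350,-.0122,0]);ax=np.array([np.cos(.111),np.sin(.111),0])
crows(c-ax*.012+[0,0,.038],R.from_euler('xyz',ori(.112)),4)
E
```

```text
q [ 0.66  1.45 -1.3   2.28  2.39  1.31 -0.14] pos [ 0.609  -0.014   0.0559] n 4 F [ 0.7 -0.  -0.9]
0.2, -0.3, 5.7, -0.000, 0.000, 0.000
0.2, -0.3, 5.7, -0.000, 0.000, 0.000
0.2, -0.3, 5.7, -0.000, 0.000, 0.000
0.2, -0.3, 5.7, -0.000, 0.000, 0.000
```

Call:
arm_command --targets '[0.2, -0.3, 5.7, 0, 0, 0, 0.2, -0.3, 5.7, 0, 0, 0, 0.2, -0.3, 5.7, 0, 0, 0, 0.2, -0.3, 5.7, 0, 0, 0, 0, 0, 0, 0, 0, 0]'

```text
t: 26.85
eef_pos: [0.623, -0.0136, 0.0382]
orientation: [-3.14, 0.699, -3.028]
contact_force: [0.6, 0.7, -0.3]
finger_gap: 0.0324
gripper_force: 22.0
```

Call:
arm_command --targets '[0.6, 0, 0.8, 0, 0, 0, 0.6, 0, 0.8, 0, 0, 0, 0, 0, 0, 0, 0, 0]'

```text
t: 27.22
eef_pos: [0.623, -0.0135, 0.0367]
orientation: [-3.14, 0.7, -3.027]
contact_force: [-1.1, -0.2, -0.9]
finger_gap: 0.0328
gripper_force: 22.0
```

Call:
arm_command --targets '[0.6, 0, 0.8, 0, 0, 0, 0, 0, 0, 0, 0, 0]'

```text
t: 27.48
eef_pos: [0.6231, -0.0135, 0.0356]
orientation: [-3.14, 0.7, -3.027]
contact_force: [0.5, 0.2, -1.6]
finger_gap: 0.0324
gripper_force: 22.0
```

Call:
arm_command --targets '[0.6, 0, 0.8, 0, 0, 0, 0, 0, 0, 0, 0, 0, 0, 0, 0, 0, 0, 0]'

```text
t: 27.85
eef_pos: [0.6231, -0.0135, 0.0347]
orientation: [-3.14, 0.7, -3.027]
contact_force: [-0.8, 0.3, -1.7]
finger_gap: 0.0324
gripper_force: 22.0
```

Call:
arm_command --targets '[0.3, 0, 0.4, 0, 0, 0, 0, 0, 0, 0, 0, 0, 0, 0, 0, 0, 0, 0]'

```text
t: 28.22
eef_pos: [0.6232, -0.0135, 0.0342]
orientation: [-3.14, 0.7, -3.028]
contact_force: [-0.2, 0.6, -0.9]
finger_gap: 0.0325
gripper_force: 22.0
```

Call:
arm_command --targets '[0.3, 0, 0.4, 0, 0, 0, 0, 0, 0, 0, 0, 0, 0, 0, 0, 0, 0, 0]'

```text
t: 28.6
eef_pos: [0.6233, -0.0135, 0.034]
orientation: [-3.14, 0.7, -3.027]
contact_force: [-1.9, -1.2, 1.6]
finger_gap: 0.0323
gripper_force: 22.0
```

Call:
arm_command --targets '[0.3, 0, 0.4, 0, 0, 0, 0, 0, 0, 0, 0, 0, 0, 0, 0, 0, 0, 0]'

```text
t: 28.98
eef_pos: [0.6234, -0.0134, 0.034]
orientation: [-3.14, 0.701, -3.027]
contact_force: [-3.5, -1.2, 5.0]
finger_gap: 0.0322
gripper_force: 22.0
```

Call:
arm_command --targets '[-0.2, 0, -0.3, 0, 0, 0, -0.8, 0, 0.65, 0, 0, 0, -0.8, 0, 0.65, 0, 0, 0, -0.8, 0, 0.65, 0, 0, 0, -0.8, 0, 0.65, 0, 0, 0, 0, 0, 0, 0, 0, 0]'

```text
t: 29.72
eef_pos: [0.6273, -0.0125, 0.034]
orientation: [-3.141, 0.7, -3.027]
contact_force: [-2.9, 0.0, 5.1]
finger_gap: 0.0326
gripper_force: 22.0
```

Call:
arm_command --targets '[-0.8, 0, 0.65, 0, 0, 0, 0, 0, 0, 0, 0, 0, 0, 0, 0, 0, 0, 0]'

```text
t: 30.1
eef_pos: [0.6283, -0.0124, 0.034]
orientation: [-3.141, 0.7, -3.027]
contact_force: [-2.9, -0.5, 5.6]
finger_gap: 0.0323
gripper_force: 22.0
```

Call:
arm_command --targets '[-0.8, 0, 0.65, 0, 0, 0, 0, 0, 0, 0, 0, 0, 0, 0, 0, 0, 0, 0]'

```text
t: 30.48
eef_pos: [0.6293, -0.0123, 0.034]
orientation: [-3.141, 0.7, -3.027]
contact_force: [-2.8, -0.2, 5.3]
finger_gap: 0.0326
gripper_force: 22.0
```

Call:
arm_command --targets '[-0.8, 0, 0.65, 0, 0, 0, 0, 0, 0, 0, 0, 0, 0, 0, 0, 0, 0, 0]'

```text
t: 30.85
eef_pos: [0.6303, -0.0122, 0.034]
orientation: [-3.141, 0.7, -3.027]
contact_force: [-2.6, -0.7, 4.6]
finger_gap: 0.0323
gripper_force: 22.0
```

Call:
arm_command --targets '[-0.8, 0, 0.65, 0, 0, 0, 0, 0, 0, 0, 0, 0, 0, 0, 0, 0, 0, 0]'

```text
t: 31.22
eef_pos: [0.6314, -0.0121, 0.034]
orientation: [-3.141, 0.7, -3.027]
contact_force: [-4.2, 0.2, 4.7]
finger_gap: 0.0321
gripper_force: 22.0
```

Call:
arm_command --targets '[-0.8, 0, 0.65, 0, 0, 0, 0, 0, 0, 0, 0, 0, 0, 0, 0, 0, 0, 0]'

```text
t: 31.6
eef_pos: [0.6324, -0.012, 0.034]
orientation: [-3.141, 0.7, -3.027]
contact_force: [-3.7, -0.2, 4.6]
finger_gap: 0.0321
gripper_force: 22.0
```

Call:
arm_command --targets '[-0.8, 0, 0.65, 0, 0, 0, 0, 0, 0, 0, 0, 0, 0, 0, 0, 0, 0, 0]'

```text
t: 31.98
eef_pos: [0.6327, -0.0119, 0.034]
orientation: [-3.141, 0.699, -3.026]
contact_force: [-7.1, -0.5, 8.0]
finger_gap: 0.0322
gripper_force: 22.0
```

Call:
arm_command --targets '[-0.8, 0, 0.65, 0, 0, 0, 0, 0, 0, 0, 0, 0, 0, 0, 0, 0, 0, 0]'

```text
t: 32.35
eef_pos: [0.6327, -0.0119, 0.0339]
orientation: [-3.14, 0.698, -3.025]
contact_force: [-11.0, -3.3, 10.2]
finger_gap: 0.0324
gripper_force: 22.0
```

The cylinder touches the rail: motion stopped at x 0.6327 with the force rising. I'll relax the push and open the fingers part way, to keep them off the white ones.

Call:
arm_command --targets '[0.8, 0, -1.3, 0, 0, 0, 0, 0, 0, 0, 0, 0]'

```text
t: 32.6
eef_pos: [0.6326, -0.012, 0.034]
orientation: [-3.141, 0.699, -3.027]
contact_force: [-3.9, 0.9, 3.9]
finger_gap: 0.0322
gripper_force: 22.0
```

Call:
arm_command --targets '[0, 0, 0, 0, 0, 0, 0, 0, 0, 0, 0, 0, 0, 0, 0, 0, 0, 0, 0, 0, 0, 0, 0, 0]' --gripper 44

```text
t: 33.1
eef_pos: [0.6331, -0.0125, 0.0341]
orientation: [-3.14, 0.699, -3.028]
contact_force: [-0.4, 0.1, -0.8]
finger_gap: 0.0438
gripper_force: 0.0
```

```bash
timeout 60 python3 - <<'E'
from plan import *
from h import *
crows([.56,-.0205,.12],R.from_euler('xyz',ori(.112)),9)
E
```

```text
q [ 0.66  1.49 -1.27  2.2   2.42  1.27 -0.09] pos [ 0.6331 -0.0125  0.0341] n 9 F [-0.4  0.1 -0.8]
0.1, 0.0, -12.6, -0.000, 0.000, 0.000
0.1, 0.0, -12.6, -0.000, 0.000, 0.000
0.1, 0.0, -12.6, -0.000, 0.000, 0.000
0.1, 0.0, -12.6, -0.000, 0.000, 0.000
0.1, 0.0, -12.6, -0.000, 0.000, 0.000
0.1, 0.0, -12.6, -0.000, 0.000, 0.000
0.1, 0.0, -12.6, -0.000, 0.000, 0.000
0.1, 0.0, -12.6, -0.000, 0.000, 0.000
0.1, 0.0, -12.6, -0.000, 0.000, 0.000
```

Call:
arm_command --targets '[0, 0, -6, 0, 0, 0, 0, 0, -12, 0, 0, 0, 0, 0, -13, 0, 0, 0, 0, 0, -13, 0, 0, 0, 0, 0, -13, 0, 0, 0, 0, 0, -13, 0, 0, 0, 0, 0, -13, 0, 0, 0, 0, 0, -13, 0, 0, 0, 0, 0, -13, 0, 0, 0]'

```text
t: 34.22
eef_pos: [0.5627, -0.0202, 0.1183]
orientation: [-3.14, 0.7, -3.027]
contact_force: [0.5, -0.4, -0.6]
finger_gap: 0.0442
gripper_force: 0.0
```

Call:
arm_command --targets '[0, 15, -1, -0.015, 0, -0.017, 0, 15, -1, -0.015, 0, -0.017, 0, 15, -1, -0.015, 0, -0.017, 0, 15, -1, -0.015, 0, -0.017, 0, 15, -1, -0.015, 0, -0.017, 0, 15, 0, -0.026, 0, -0.031, 0, 15, 0, -0.026, 0, -0.031, 0, 14, 2, -0.026, 0, -0.031, 0, 14, 3, -0.026, 0, -0.031, 0, 14, 3, -0.026, 0, -0.031, 0, 14, 3, -0.026, 0, -0.031, 0, 14, 3, -0.026, 0, -0.031]'

```text
t: 35.72
eef_pos: [0.5224, 0.1514, 0.1106]
orientation: [3.14, 0.7, -2.63]
contact_force: [0.7, -0.9, -0.1]
finger_gap: 0.0441
gripper_force: 0.0
```

```bash
timeout 60 python3 - <<'E'
from h import *
p,d=snap('top');cv2.imwrite('full6.png',p[...,::-1]);cv2.imwrite('pics/t6.png',cv2.resize(p[130:280,180:380,::-1],None,fx=4,fy=4,interpolation=cv2.INTER_CUBIC))
print(robot.observe()['eef_pos'],robot.observe()['joints'].round(2))
E
```

```text
[0.52208986 0.1527289  0.11057593] [ 0.4   1.35 -1.38  2.47  2.31  1.33 -0.17]
```

View pics/t6.png

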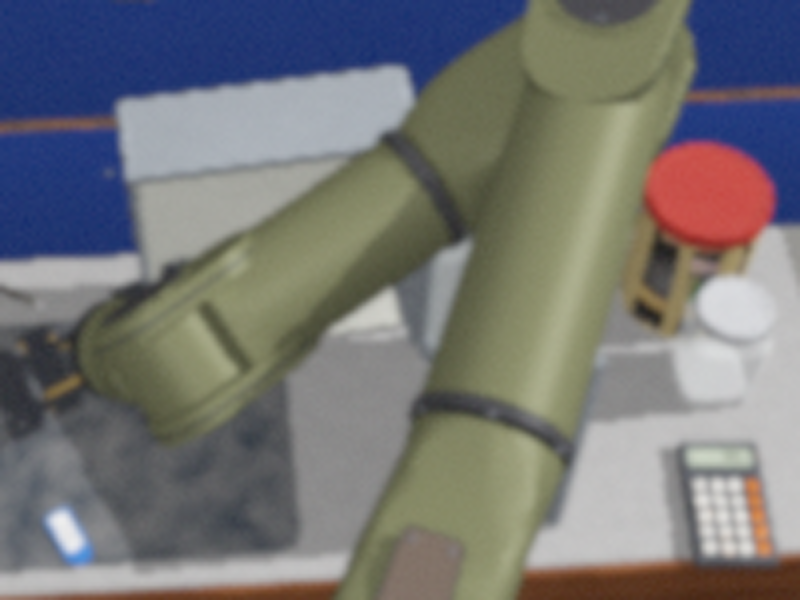

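The forearm hides the row, so I'll swing the arm left to clear the view.

```bash
timeout 60 python3 - <<'E'
from plan import *
o=robot.observe();q=o['joints'];q2=q.copy();q2[0]-=1.3;q2[1]-=.1
rows(q,q2,12)
E
```

```text
-13, 53, 6, -0.065, -0.005, -0.087,   # [0.487 0.17  0.158]
-13, 53, 6, -0.065, -0.006, -0.087,   # [0.467 0.221 0.161]
-14, 53, 6, -0.066, -0.007, -0.086,   # [0.442 0.27  0.165]
-14, 53, 6, -0.066, -0.007, -0.086,   # [0.412 0.317 0.168]
-14, 53, 6, -0.067, -0.008, -0.085,   # [0.377 0.36  0.172]
-14, 54, 6, -0.067, -0.009, -0.085,   # [0.338 0.399 0.175]
-15, 54, 6, -0.067, -0.010, -0.085,   # [0.294 0.433 0.179]
-15, 54, 5, -0.068, -0.010, -0.084,   # [0.247 0.463 0.182]
-15, 54, 5, -0.068, -0.011, -0.084,   # [0.196 0.488 0.186]
-16, 54, 5, -0.069, -0.012, -0.084,   # [0.144 0.507 0.19 ]
-16, 54, 5, -0.069, -0.012, -0.083,   # [0.089 0.521 0.193]
-16, 54, 5, -0.069, -0.013, -0.083,   # [0.033 0.529 0.197]
```

Call:
arm_command --targets '[-13, 53, 6, -0.065, -0.005, -0.087, -13, 53, 6, -0.065, -0.006, -0.087, -14, 53, 6, -0.066, -0.007, -0.086, -14, 53, 6, -0.066, -0.007, -0.086, -14, 53, 6, -0.067, -0.008, -0.085, -14, 54, 6, -0.067, -0.009, -0.085, -15, 54, 6, -0.067, -0.01, -0.085, -15, 54, 5, -0.068, -0.01, -0.084, 0, 0, 0, 0, 0, 0]'

```text
t: 36.9
eef_pos: [0.2672, 0.5007, 0.1404]
orientation: [-3.073, 0.741, -1.714]
contact_force: [0.6, -1.0, 0.6]
finger_gap: 0.0442
gripper_force: 0.0
```

```bash
timeout 60 python3 - <<'E'
from h import *
p,d=snap('top');cv2.imwrite('full7.png',p[...,::-1]);cv2.imwrite('pics/t7.png',cv2.resize(p[130:280,180:380,::-1],None,fx=4,fy=4,interpolation=cv2.INTER_CUBIC))
print(robot.observe()['eef_pos'],robot.observe()['joints'].round(2))
E
```

```text
[0.26903712 0.49911053 0.13968296] [-0.36  1.3  -1.41  2.42  2.29  1.26 -0.04]
```

View pics/t7.png

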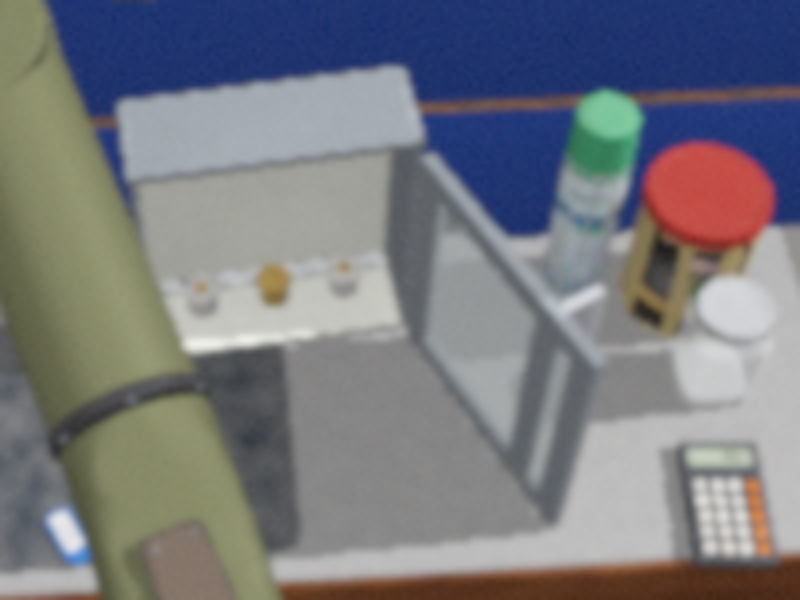

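The row is neat: white (202,293), brass (273,284), white (344,277), so the brass is on their midpoint. The door stands well past square and the bystanders are untouched. Handing in.

```bash
timeout 60 python3 -c "
from h import *
print(robot.close_job())"
```

```text
the job is handed in; nothing more can be done
None
```

The job is handed in at about 37 s: the door stands open about 110° from closed, and the brass cylinder stands upright against the rail, midway between the two white ones, with nothing else disturbed in the last picture.

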